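# Get the brush out from behind the paint containers in the tote

### The arm

A 6-joint arm with a two-finger parallel gripper is mounted at the origin on the work surface. World frame = base frame: x ahead of the robot, y to its left, z up, the work surface at z = 0. Lengths are in m, angles in rad, forces in N, time in s.
With the tool pointing down it reaches from about 0.3 to 0.775 m from the base axis. Payload 14.6 kg.
Tool frame: the origin (TCP) lies at the very end of the fingers, on their centre line; the grasp point (between the pads) lies 19 mm behind it; x points along the fingers, y is the direction in which the jaws open and shut, and the axes are right-handed (so a half turn about x gives the same grasp; the last joint's range is limited). The gripper opens to 94 mm and grips with 3 to 60 N. Pads are 16 mm wide; open, the fingers measure 119 mm over their backs; the gripper's body (75 mm by 177 mm) begins 78 mm behind the grasp point.
Start: joints at [-0.067, 0.3, 1.521, -0, 1.321, -0.067], TCP at [0.55, -0, 0.205] pointing down, gripper open.
Joint ranges: [-3.03, 3.03], [-0.79, 2.21], [0.23, 2.52], [-1.04, 4.18], [0, 3.07], [-2.55, 2.55]. Speed limits (rad/s): [2.22, 2.22, 2.57, 3.14, 3.14, 3.14].

### API

Orientations are given as [roll, pitch, yaw] about the fixed x, y, z axes, in that order (R = Rz(yaw) Ry(pitch) Rx(roll)).
In Python, from station import ctrl, viewer, hand_in gives the robot as it stands. The module is installed in compiled form; this text tells all that it offers.
- The arm moves only by the tool play_rows, never from a script. Its argument "deltas" is a list that holds one entry, the list of rows, each a list of 7 numbers: the shift along the tool's x, y, z in mm, then the turn, a rotation vector about the tool's x, y, z in rad, then the finger opening in mm, from 0 to 94. In form: [[[dx, dy, dz, ax, ay, az, gripper], ...]]. A call has 1 to 10 rows; each row shifts and turns the commanded pose from where the row before left it, along the tool's axes as they then stand; what a row does not reach is not made up. A row lasts 1/10 s, in which the tool goes at most 50 mm and 8.59 degrees, less where a joint would pass 70% of its speed; a pose out of reach is approached as far as the arm can. A call with a gripper value outside its range is refused whole. The fingers move at their own pace and stop on an object; "grip_force" is the grip in N (left out, the last holds). Time passes only in rows, so rows that do not move let the fingers close. It gives the time, the measured TCP pose, the force and the opening at its end, in the units of the state.
- ctrl.get_obs(): the state, without advancing time (a new reading comes with each control period).
- viewer.camera(name): name is "scene" or "side" or "wrist"; returns a dict with "img" (420x560x3 uint8, red, green, blue), "fx", "fy", "cx", "cy" (pixels), "rvec" (rotation vector, rad) and "tvec" (3), from world to camera coordinates, as OpenCV has them. Camera axes: x right, y down, z forward; pixel columns grow to the right and rows downward; lengths in m; the calibration is good to about 2 mm. The wrist camera is an equidistant fisheye: a pixel r from the principal point sees the ray r / f radians off the axis. A picture is of the moment at which its call begins. There is no depth.
- hand_in(): hands the job in, once; it reports no verdict.
The state is a dict: "time_s": time; "qpos": joint angles; "joint_vel": joint speeds; "tau": joint torques, N m; "ee_pos": TCP position; "eef_rot": TCP orientation; "force": force on the tool from outside, world axes, zero at the start; "moment": the same for the moment, N m; "grip_width": finger opening in m.
Only numpy, scipy, OpenCV 4.12 (cv2) and the standard library are available. Lean on these libraries where they do the work, as an engineer would, in place of code of your own. Each camera call takes 0.05 s, during which the arm holds its last target.

### The job

The flat brush lies in the well of the wooden tote, hemmed in by a spray can, a squeeze bottle and a rectangular solvent tin: first stand all three upright on the plywood offcut, then lay the brush flat and lengthwise in the black paint tray, and once it lies there stand each container upright in the very pocket of the tote it came from. Set everything down gently, without dropping it or tipping a container over. Leave the short jar where it is.

Things in the scene. Friction and masses are not known exactly. Their poses are not given: they have to be found in the camera images.
- tote: Fixed wooden tote, 252 (x) x 230 (y) mm, walls 45 high. Origin: centre of its underside, on the table; x away from the robot, z up. Floor top at z = 8. Middle: brush well, clear 100 (x) x 218 (y). Before and behind it two square pockets each, clear 64 x 64, centred at x = +-88, y = +-35; dividers 6 thick, tops at z = 38. End slots (abs y 73 to 109) hold fixed small stock lower than 38.
- board: Bare plywood offcut lying flat, fixed, the side area: 250 (x) x 150 (y) x 9 mm thick, with a few paint drips. Origin: centre of its underside on the table; x along its length, z up. Its top is 9 mm above the table.
- paint_tray: Shallow black plastic paint tray, fixed, empty: clear inside 245 (x) x 100 (y) mm, floor 3 mm above the table, walls 20 mm high. Origin: centre of its underside on the table; x along its length, z up.
- spray_mid (a point): Spray can in a pocket of the tote: 140 mm high, bare metal body 46 mm in diameter up to 96 mm; from 104 mm to the top a white cap 41 mm in diameter by which it can be gripped. Point: on its axis, 70 mm above its base (half-way up); z up, yaw meaningless. About 0.16 kg.
- bottle_mid (a point): White squeeze bottle in a pocket of the tote: 130 mm high, body 46 mm in diameter up to 78 mm, then a shoulder; from 94 mm to the top a black cap 28 mm (top 26 mm) in diameter by which it can be gripped. Point: on its axis, 65 mm above its base (half-way up); z up, yaw meaningless. About 0.2 kg.
- tin_mid (a point): Rectangular solvent tin in a pocket of the tote, square with it: 40 (x) x 46 (y) mm, flat sides up to 116 mm, on top a black screw cap (22 mm in diameter, 14 high, 7 off centre to +y), 130 mm in all. Starts with its x along the tote's x, give or take 6 degrees. Point: on its axis, 58 mm above its base; z up. About 0.25 kg.
- brush_mid (a point): Flat paint brush lying along the tote's well: 200 mm long, 16 thick. Bristles and steel ferrule (58 wide) at its -x end, up to 24 from the point; wooden handle 22 wide from 17 on the -x side of the point to the +x end. Point: mid-length, on the handle, 8 above its underside; x along the handle, z up. About 0.09 kg, balanced near the point. The tall containers leave a gripper no room over it.
- jar_mid (a point): Short amber jar with a dark metal lid in the remaining pocket of the tote: 47 mm in diameter, 42 mm high; a loose bystander that stays. Point: its centre, 21 mm above its base.
Mind the look-alikes: they are no part of the job. What is shaped like the part that bears spray_mid but red is not meant. Leave any purple or red look-alike of the part that bears bottle_mid alone.

How it is judged:
By the outcome, as a careful person would: the job done as asked, in the order asked, and still so for the second after the job is handed in, with the robot touching nothing.
It also fails if it takes over 147 s, if anything falls off the work surface, if the arm or the gripper's body presses on something with over 40 N, if the wrist force passes 120 N, or if a joint passes its speed limit or range.

## Working session

There is one attempt and no reset: what is moved stays moved. The work goes in short steps, Python scripts to look and compute and a tool call to move; the robot and the scene stay as the last step left them, time stands still between calls to the robot, and variables do not carry over. Pictures are saved under pics/ and viewed, and the job is handed in when it is done.

Besides the shell and the picture viewer there is one more tool, called after "Request:" as name([rows], argument=value, ...), one row to a line, values as JSON. play_rows: Moves the arm, as the interface text tells. Its arguments: {"type":"object","properties":{"deltas":{"type":"array","items":{"type":"array","items":{"type":"array","items":{"type":"number"}}}},"grip_force":{"type":"number"}},"required":["deltas"]}

```bash
mkdir -p pics; ls
cat > h.py <<'E'
import numpy as np, cv2
from station import ctrl, viewer, hand_in
def cam(n):
    c=viewer.camera(n); R,_=cv2.Rodrigues(np.array(c['rvec'],float)); c['R']=R; c['t']=np.array(c['tvec'],float).ravel(); c['C']=-R.T@c['t']; return c
def save(c,f): cv2.imwrite('pics/'+f,c['img'][:,:,::-1])
def ray(c,u,v,wrist=False):
    x=(u-c['cx'])/c['fx']; y=(v-c['cy'])/c['fy']
    if wrist:
        r=np.hypot(x,y); s=np.sin(r)/r if r>1e-9 else 1; d=np.array([x*s,y*s,np.cos(r)])
    else: d=np.array([x,y,1.])
    d=c['R'].T@d; return c['C'],d/np.linalg.norm(d)
def onz(c,u,v,z,wrist=False):
    C,d=ray(c,u,v,wrist); return C+d*(z-C[2])/d[2]
def proj(c,p,wrist=False):
    q=c['R']@np.array(p)+c['t']
    if wrist:
        th=np.arctan2(np.hypot(q[0],q[1]),q[2]); k=th/np.hypot(q[0],q[1]); return np.array([c['cx']+c['fx']*q[0]*k,c['cy']+c['fy']*q[1]*k])
    return np.array([c['cx']+c['fx']*q[0]/q[2],c['cy']+c['fy']*q[1]/q[2]])
E
python3 - <<'E'
from h import *
for n in ['scene','side','wrist']:
    c=cam(n); save(c,n+'0.png'); print(n,c['fx'],c['cx'],c['cy'],c['C'].round(3),c['R'][2].round(2))
print(ctrl.get_obs())
E
```

```text
pics
scene 433.16259956404616 284.30316944448896 204.2199010401019 [ 0.998 -0.257  0.905] [-0.46  0.26 -0.85]
side 383.3995497058099 279.7762132516622 212.96201099273068 [0.512 0.727 0.678] [ 0.07 -0.77 -0.63]
wrist 325.19226210127806 273.09495308998487 211.95635577048296 [0.551 0.078 0.383] [-0.   -0.27 -0.96]
{'time_s': 0.15, 'qpos': array([-6.66012273e-02,  3.00349030e-01,  1.52137801e+00, -2.56676751e-05,
        1.32070937e+00, -6.66258901e-02]), 'joint_vel': array([-6.29887967e-04, -5.57378292e-05, -2.16342156e-03,  9.33339764e-04,
       -1.66477497e-04,  1.76060149e-03]), 'tau': array([-2.50185103e-04, -5.31960297e+01, -3.52822959e+01,  7.07691838e-02,
        2.35654798e-02, -3.66386917e-05]), 'ee_pos': array([5.49821218e-01, 1.57086128e-06, 2.05039201e-01]), 'eef_rot': array([-1.60796285,  1.5699522 ,  3.10445716]), 'force': array([-0.53259266, -0.39819896, -0.60652038]), 'moment': array([ 0.01860277, -0.02167644,  0.01248829]), 'grip_width': 0.093989588050513}
```

View pics/scene0.png

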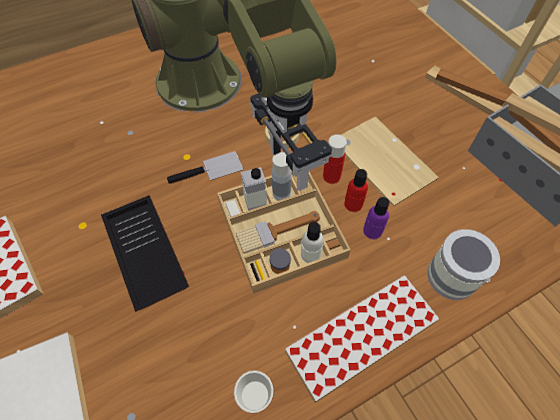

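View pics/side0.png

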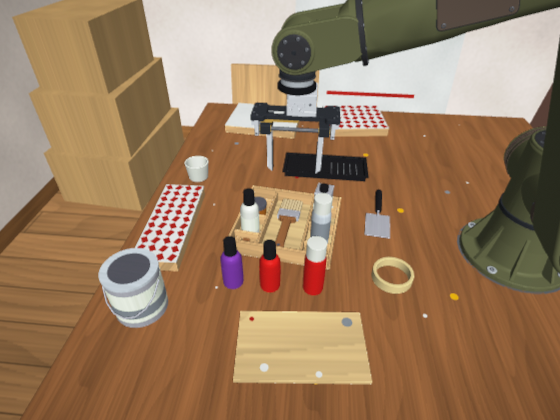

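View pics/wrist0.png

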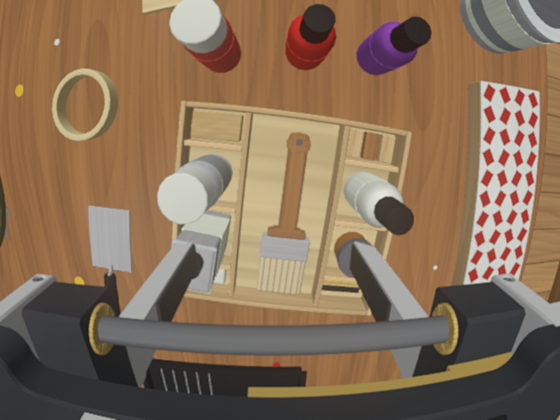

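Run:
```python
from h import *
from scipy.spatial.transform import Rotation as Ro
o=ctrl.get_obs(); print(Ro.from_euler('xyz',o['eef_rot']).as_matrix().round(3))
c=cam('scene'); im=c['img'][140:300,200:400]; cv2.imwrite('pics/s_tote.png',cv2.resize(im[:,:,::-1],None,fx=4,fy=4,interpolation=2)[:600])
im=c['img'][180:320,90:200]; cv2.imwrite('pics/s_tray.png',cv2.resize(im[:,:,::-1],None,fx=4,fy=4,interpolation=2))
im=c['img'][105:215,320:450]; cv2.imwrite('pics/s_board.png',cv2.resize(im[:,:,::-1],None,fx=4,fy=4,interpolation=2))
c=cam('side')
im=c['img'][150:300,200:400]; cv2.imwrite('pics/d_tote.png',cv2.resize(im[:,:,::-1],None,fx=4,fy=4,interpolation=2))
```

```text
[[-0.001  1.     0.   ]
 [ 0.     0.    -1.   ]
 [-1.    -0.001 -0.   ]]
```

View pics/s_tote.png

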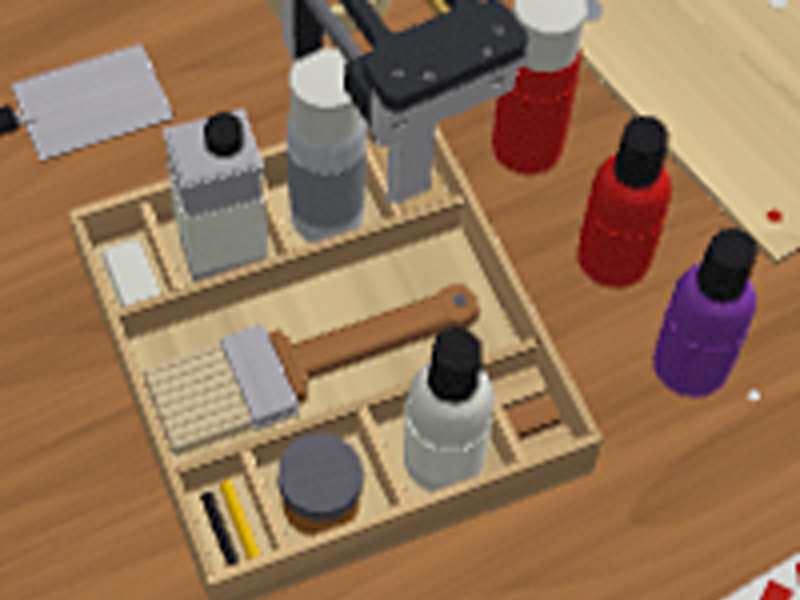

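View pics/s_tray.png

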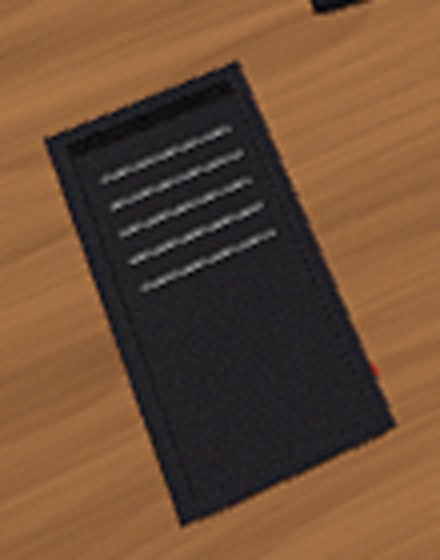

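View pics/s_board.png

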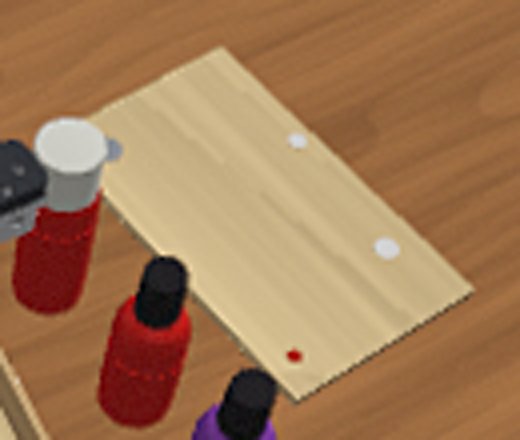

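View pics/d_tote.png

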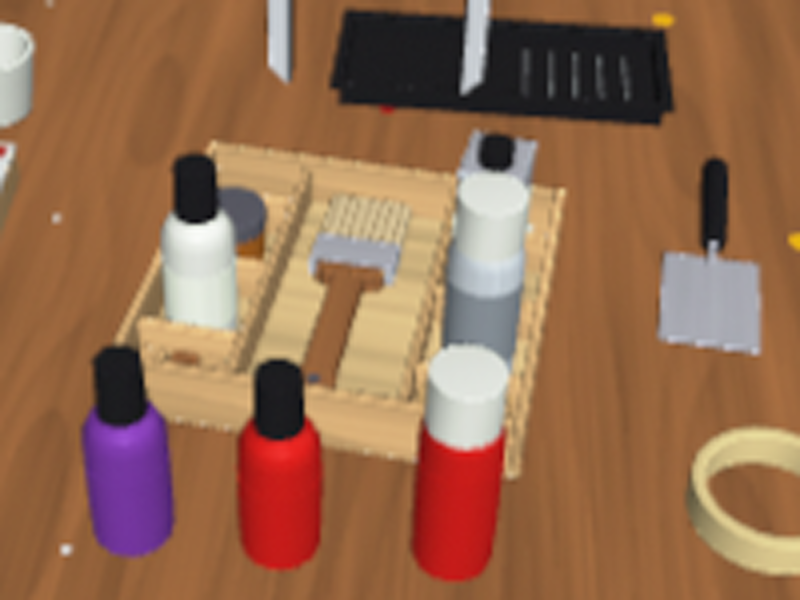

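Run:
```python
from h import *
s=cam('scene'); d=cam('side'); w=cam('wrist')
T=lambda u,v:(200+(u+.5)/4-.5,140+(v+.5)/4-.5)
D=lambda u,v:(200+(u+.5)/4-.5,150+(v+.5)/4-.5)
Y=lambda u,v:(90+(u+.5)/4-.5,180+(v+.5)/4-.5)
B=lambda u,v:(320+(u+.5)/4-.5,105+(v+.5)/4-.5)
def P(n,c,uv,z,wr=False): print(n,(onz(c,*uv,z,wr)*1000).round(1)[:2])
for q in [(73,213),(600,438),(207,582)]: P('tote s',s,T(*q),.045)
for q in [(212,143),(563,190),(513,472),(118,405)]: P('tote d',d,D(*q),.045)
for q in [(184,101),(410,131),(367,313)]: P('tote w',w,q,.045,True)
for q in [(45,138),(238,62),(395,427),(183,525)]: P('tray s',s,Y(*q),.020)
for q in [(345,12),(665,30),(660,122),(340,100)]: P('tray d',d,D(*q),.020)
for q in [(221,47),(473,290),(298,398)]: P('board s',s,B(*q),.009)
for q in [(239,312),(365,313),(370,380),(235,380)]: P('board d',d,q,.009)
P('spray s',s,T(327,80),.148);P('spray d',d,D(493,205),.148);P('spray w',w,(187,196),.148,True)
P('bottle s',s,T(457,345),.138);P('bottle d',d,D(195,168),.138);P('bottle w',w,(397,215),.138,True)
P('tincap s',s,T(225,130),.138);P('tincap d',d,D(496,143),.138)
for q in [(165,127),(247,112),(263,152),(180,170)]: P('tintop s',s,T(*q),.124)
for q in [(473,132),(537,140),(532,180),(460,175)]: P('tintop d',d,D(*q),.124)
P('jar s',s,T(322,465),.05)
P('jar w',w,(350,243),.05,True)
P('brush end s',s,T(475,300),.016+.004);P('hole s',s,T(460,300),.024);
for q in [(145,375),(175,450),(223,335),(297,412),(262,328)]: P('bristle s',s,T(*q),.02)
P('hole w',w,(299,142),.024,True)
for q in [(258,290),(303,294),(262,236),(309,240),(289,133),(309,136)]: P('brush w',w,q,.02,True)
P('redspray s',s,T(550,25),.14);P('redspray d',d,D(467,375),.14)
P('redbot s',s,T(645,130),.13);P('redbot d',d,D(280,372),.13)
P('purple d',d,D(120,358),.13)
```

```text
tote s [ 427.1 -120.2]
tote s [700.8  73.9]
tote s [ 672.5 -153. ]
tote d [ 673.2 -154.4]
tote d [ 425.7 -125.2]
tote d [459.3 139.1]
tote d [687.2 110.6]
tote w [457.3 105.6]
tote w [700.6  76.6]
tote w [ 669.6 -147.9]
tray s [ 333.8 -384.1]
tray s [ 336.8 -265.9]
tray s [ 600.9 -270.2]
tray s [ 598.4 -387.4]
tray d [ 598. -388.]
tray d [ 333.6 -388.1]
tray d [ 347.3 -252.7]
tray d [ 590.4 -256.2]
board s [377.6 375.3]
board s [625.6 396.3]
board s [638.2 250.1]
board d [640.8 250. ]
board d [378.9 225.4]
board d [380.4 370.3]
board d [621.7 394.9]
spray s [481.7  21.9]
spray d [479.6  32. ]
spray w [485.4  25.8]
bottle s [654.6   3.1]
bottle d [655.6   1.6]
bottle w [653.3   7.8]
tincap s [478.6 -39.8]
tincap d [478.  -43.4]
tintop s [451.3 -64.3]
tintop s [463.8 -19.4]
tintop s [492.5 -24.1]
tintop s [481.6 -69.7]
tintop d [491.6 -73.8]
tintop d [451.6 -69.4]
tintop d [455.  -26.9]
tintop d [498.5 -27.3]
jar s [644.2 -69.3]
jar w [636.8 -49.9]
brush end s [580.7  68.1]
hole s [578.3  58.8]
bristle s [ 532.9 -125.4]
bristle s [ 584.1 -131. ]
bristle s [530.7 -74. ]
bristle s [595.8 -59.5]
bristle s [537.4 -51.7]
hole w [579.4  58.9]
brush w [ 531.6 -124.9]
brush w [ 589.  -131.1]
brush w [537.6 -51.7]
brush w [593.7 -57. ]
brush w [568.5  68.7]
brush w [590.8  65.6]
redspray s [502.  155.1]
redspray d [490.5 163.8]
redbot s [583.8 166.7]
redbot d [585.8 161.2]
purple d [669.6 159.5]
```

Run:
```python
from h import *
s=cam('scene'); d=cam('side'); w=cam('wrist')
def crop(c,u,v,W,H,f): return cv2.resize(c['img'][v:v+H,u:u+W,::-1],None,fx=f,fy=f,interpolation=2)
a=crop(s,236,148,66,60,9); cv2.imwrite('pics/c1.png',a)
a=crop(d,305,178,50,60,9); cv2.imwrite('pics/c2.png',a)
a=crop(w,150,145,90,150,4); cv2.imwrite('pics/c3.png',a)
```

```text
(no output)
```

View pics/c1.png

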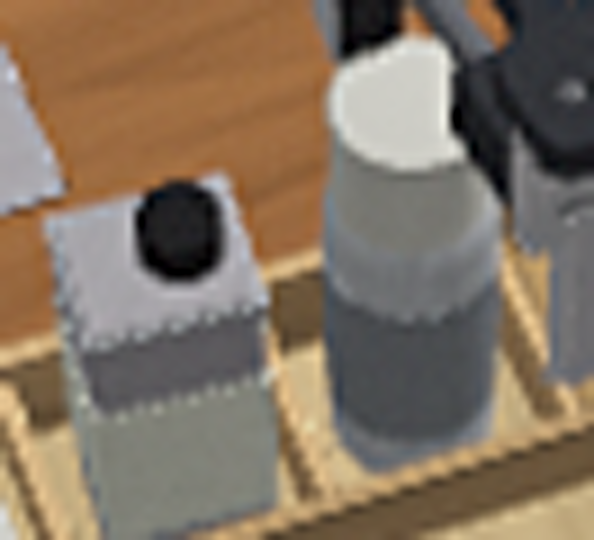

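View pics/c2.png

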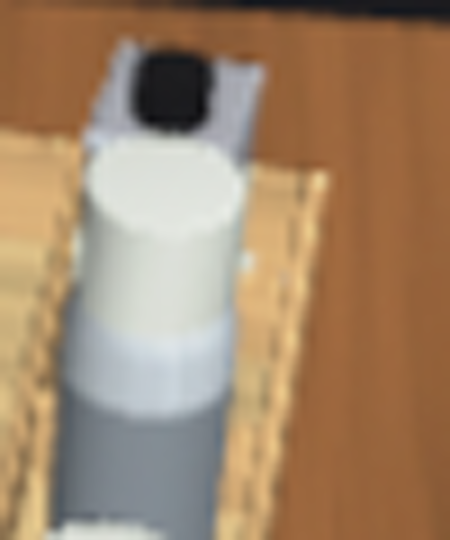

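View pics/c3.png

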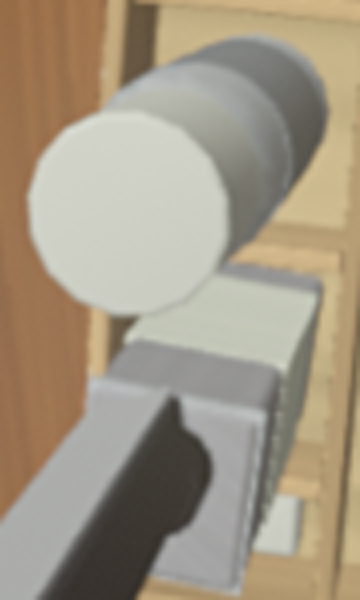

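Run:
```python
from h import *
s=cam('scene'); d=cam('side'); w=cam('wrist')
g=lambda p,o,f:((p[0]+.5)/f-.5+o[0],(p[1]+.5)/f-.5+o[1])
def P(n,c,p,o,f,z,wr=False): print(n,(onz(c,*g(p,o,f),z,wr)*1000).round(1)[:2])
for p in [(48,218),(228,175),(268,305),(85,350)]: P('tin s',s,p,(236,148),9,.124)
P('tincap s',s,(181,222),(236,148),9,.138)
for p in [(122,42),(264,68),(245,160),(88,135)]: P('tin d',d,p,(305,178),9,.124)
for p in [(90,378),(278,408),(238,592)]: P('tin w',w,p,(150,145),4,.124,True)
P('sp s',s,(402,105),(236,148),9,.148);P('sp d',d,(165,187),(305,178),9,.148);P('sp w',w,(128,212),(150,145),4,.148,True)
print(ctrl.get_obs()['time_s'])
```

```text
tin s [452.4 -64.8]
tin s [461.8 -19.6]
tin s [501.6 -28.9]
tin s [492.3 -74. ]
tincap s [478.6 -40.3]
tin d [491.  -75.7]
tin d [451.5 -67.3]
tin d [457.  -23.8]
tin d [499.3 -30.6]
tin w [462.1 -18.2]
tin w [504.2 -24.6]
tin w [491.9 -70.7]
sp s [479.5  20.2]
sp d [479.7  22.4]
sp w [481.1  24.5]
0.7
```

Request:
play_rows([
  [[0,-24,-8,0,0,0,94],[0,-24,-8,0,0,0,94],[0,-22,-6,0,0,0,94],[0,0,0,0,0,0,80],[20,0,0,0,0,0,70],[30,0,0,0,0,0,70],[25,0,0,0,0,0,70],[12,0,0,0,0,0,70],[5,0,0,0,0,0,70],[0,0,0,0,0,0,70]],
], grip_force=20)

```text
time_s: 1.7
ee_pos: [0.4804, 0.0219, 0.1136]
eef_rot: [2.109, 1.571, 0.538]
force: [0.6, 0.1, -0.1]
grip_width: 0.0701
```

Run:
```python
from h import *
c=cam('wrist'); save(c,'w1.png')
c=cam('side'); cv2.imwrite('pics/d1.png',cv2.resize(c['img'][100:260,220:400,::-1],None,fx=3.5,fy=3.5))
```

```text
(no output)
```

View pics/w1.png

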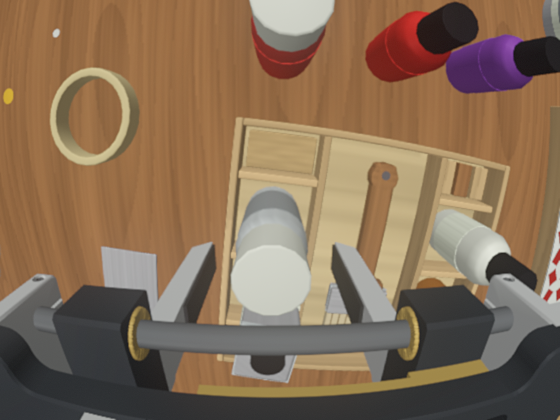

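View pics/d1.png

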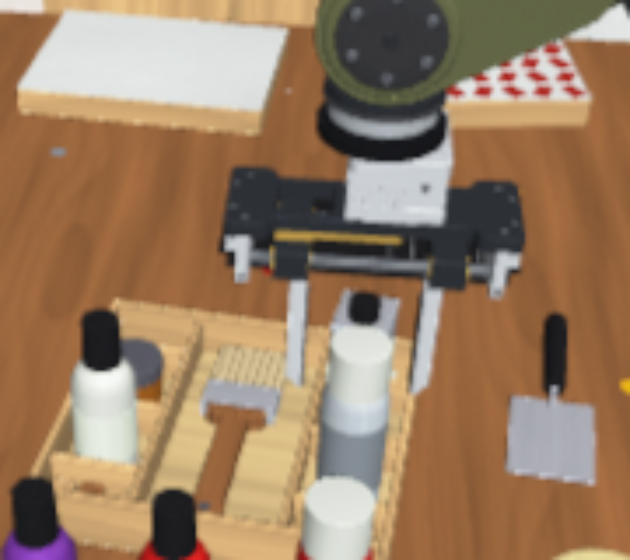

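Run:
```python
from h import *
c=cam('side')
for p in [(.48,.022,.148),(.48,.022,.113),(.4425,.022,.113),(.5175,.022,.113)]: print(((proj(c,p)-[220,100])*3.5).round())
```

```text
[360. 344.]
[356. 385.]
[412. 389.]
[300. 382.]
```

Request:
play_rows([
  [[0,0,0,0,0,0,55],[0,0,0,0,0,0,45],[0,0,0,0,0,0,36],[0,0,0,0,0,0,30],[0,0,0,0,0,0,30],[0,0,0,0,0,0,30]],
], grip_force=20)

```text
time_s: 2.45
ee_pos: [0.48, 0.022, 0.1135]
eef_rot: [2.514, 1.571, 0.943]
force: [0.4, 0.6, 1.5]
grip_width: 0.0406
```

Request:
play_rows([
  [[-3,0,0,0,0,0,30],[-10,0,0,0,0,0,30],[-22,0,0,0,0,0,30],[-30,0,0,0,0,0,30],[-30,0,0,0,0,0,30],[-30,0,0,0,0,0,30],[-22,0,0,0,0,0,30],[-10,0,0,0,0,0,30],[-3,0,0,0,0,0,30],[0,0,0,0,0,0,30]],
])

```text
time_s: 3.45
ee_pos: [0.4798, 0.022, 0.2729]
eef_rot: [-1.564, 1.57, -3.134]
force: [-0.3, 0.3, -2.0]
grip_width: 0.0407
```

Request:
play_rows([
  [[0,-2,-12,0,0,0,30],[0,-5,-30,0,0,0,30],[0,-7,-40,0,0,0,30],[0,-7,-44,0,0,0,30],[0,-8,-44,0,0,0,30],[0,-8,-44,0,0,0,30],[0,-7,-43,0,0,0,30],[0,-5,-32,0,0,0,30],[0,-3,-16,0,0,0,30],[0,0,-4,0,0,0,30]],
])

```text
time_s: 4.45
ee_pos: [0.4271, 0.3323, 0.2725]
eef_rot: [-0.989, 1.569, -2.558]
force: [-0.7, -0.8, -1.6]
grip_width: 0.0406
```

Request:
play_rows([
  [[10,0,0,0,0,0,30],[25,0,0,0,0,0,30],[30,0,0,0,0,0,30],[30,0,0,0,0,0,30],[25,0,0,0,0,0,30],[18,0,0,0,0,0,30],[9,0,0,0,0,0,30],[5,0,0,0,0,0,30],[2,0,0,0,0,0,30],[1,0,0,0,0,0,30]],
])

```text
time_s: 5.45
ee_pos: [0.4283, 0.3309, 0.119]
eef_rot: [2.147, 1.57, 0.576]
force: [0.5, 1.0, -1.6]
grip_width: 0.0404
```

Run:
```python
from h import *
c=cam('side'); cv2.imwrite('pics/d2.png',cv2.resize(c['img'][200:400,200:420,::-1],None,fx=3,fy=3))
```

```text
(no output)
```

View pics/d2.png

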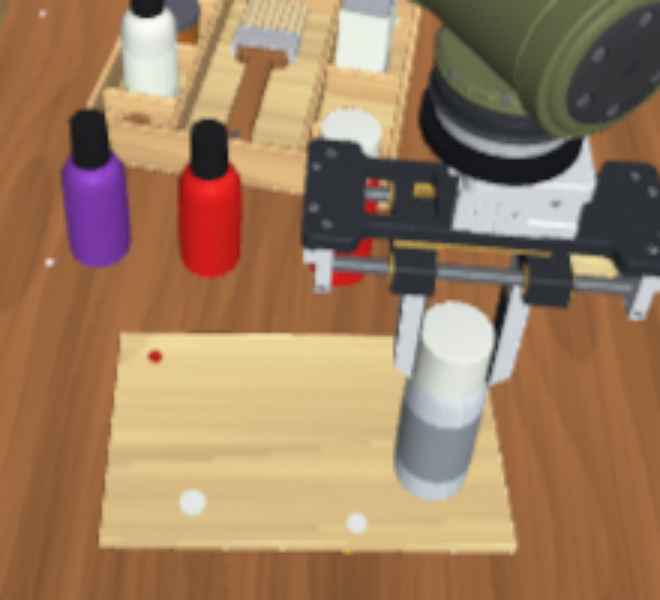

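Request:
play_rows([
  [[0,0,0,0,0,0,30],[1,0,0,0,0,0,30],[1,0,0,0,0,0,30],[0,0,0,0,0,0,30]],
])

```text
time_s: 5.9
ee_pos: [0.4279, 0.331, 0.1164]
eef_rot: [-1.58, 1.571, 3.133]
force: [0.3, -0.2, -2.8]
grip_width: 0.0406
```

Request:
play_rows([
  [[1,0,0,0,0,0,30],[0.5,0,0,0,0,0,30],[0.5,0,0,0,0,0,30],[0,0,0,0,0,0,30],[0,0,0,0,0,0,30]],
])

```text
time_s: 6.4
ee_pos: [0.428, 0.331, 0.1145]
eef_rot: [2.697, 1.571, 1.126]
force: [0.4, 0.3, 0.6]
grip_width: 0.0404
```

Request:
play_rows([
  [[0.3,0,0,0,0,0,40],[0,0,0,0,0,0,43],[0,0,0,0,0,0,50],[0,0,0,0,0,0,65],[0,0,0,0,0,0,75],[-10,0,0,0,0,0,75],[-30,0,0,0,0,0,75],[-35,0,0,0,0,0,75],[-20,0,0,0,0,0,75],[0,0,0,0,0,0,75]],
])

```text
time_s: 7.4
ee_pos: [0.4289, 0.3316, 0.2128]
eef_rot: [2.162, 1.565, 0.591]
force: [-0.4, 0.6, -0.7]
grip_width: 0.0749
```

Run:
```python
from h import *
c=cam('side'); cv2.imwrite('pics/d3.png',cv2.resize(c['img'][200:400,200:420,::-1],None,fx=3,fy=3))
```

```text
(no output)
```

View pics/d3.png

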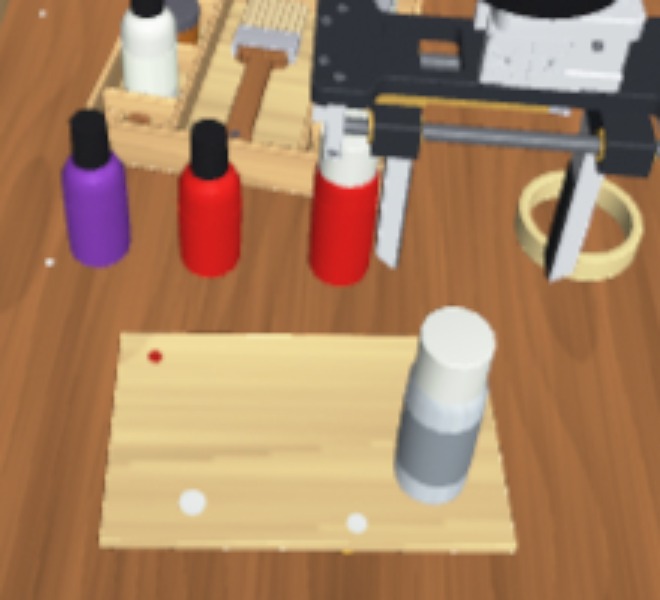

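Request:
play_rows([
  [[0,1,12,0,0,0,75],[0,4,30,0,0,0,75],[0,6,45,0,0,0,75],[0,6,48,0,0,0,75],[0,6,48,0,0,0,75],[0,6,48,0,0,0,75],[0,6,48,0,0,0,75],[0,6,48,0,0,0,75],[0,4,35,0,0,0,75],[0,2,16,0,0,0,75]],
])

```text
time_s: 8.45
ee_pos: [0.4741, -0.0502, 0.208]
eef_rot: [-1.572, 1.569, 3.137]
force: [0.6, 0.3, 0.3]
grip_width: 0.075
```

Request:
play_rows([
  [[0,0,0,0.1,0,0,75],[0,0,0,0.105,0,0,75],[0,0,0,0,0,0,75],[0,0,0,0,0,0,75]],
])

```text
time_s: 8.85
ee_pos: [0.4745, -0.0472, 0.2085]
eef_rot: [-1.498, 1.57, 3.012]
force: [-0.5, 1.4, 0.2]
grip_width: 0.0746
```

Run:
```python
from h import *
from scipy.spatial.transform import Rotation as Ro
o=ctrl.get_obs(); print(o['ee_pos'],Ro.from_euler('xyz',o['eef_rot']).as_matrix().round(3))
c=cam('wrist'); save(c,'w2.png')
```

```text
[ 0.47448156 -0.04723705  0.2084884 ] [[-0.001  0.98  -0.201]
 [ 0.    -0.201 -0.98 ]
 [-1.    -0.001  0.   ]]
```

View pics/w2.png

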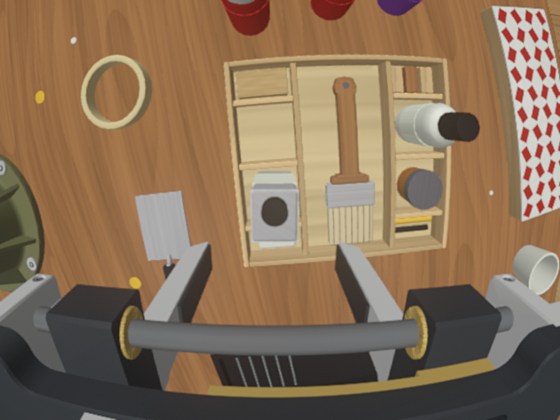

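Run:
```python
from h import *
im=cv2.imread('pics/w2.png'); cv2.imwrite('pics/c4.png',cv2.resize(im[165:255,235:315],None,fx=6,fy=6,interpolation=2)); cv2.imwrite('pics/c5.png',cv2.resize(im[50:270,220:460],None,fx=2.7,fy=2.7,interpolation=2))
```

```text
(no output)
```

View pics/c4.png

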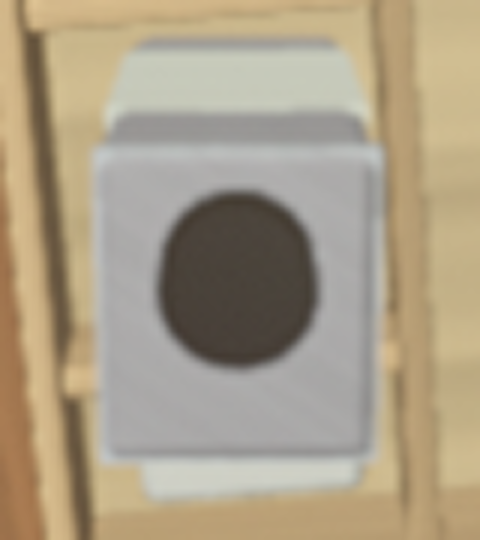

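View pics/c5.png

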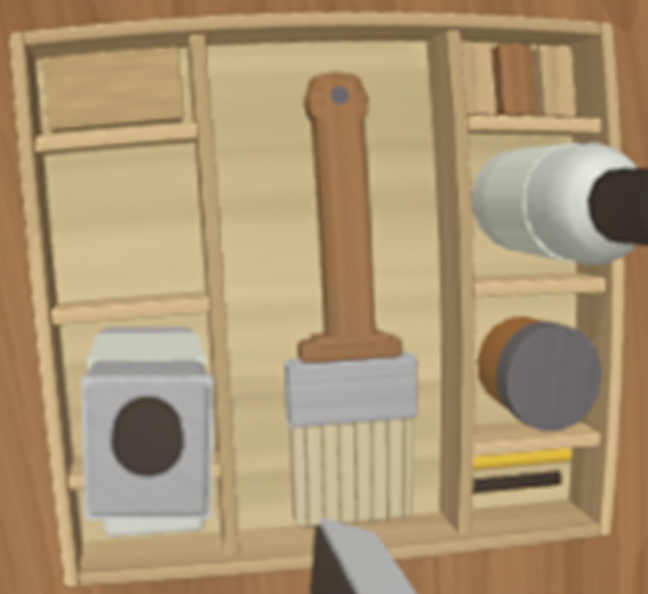

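Run:
```python
from h import *
w=cam('wrist')
def P(n,p,o,f,z): print(n,(onz(w,(p[0]+.5)/f-.5+o[0],(p[1]+.5)/f-.5+o[1],z,True)*1000).round(1)[:2])
for p in [(97,148),(382,148),(372,463),(105,463)]: P('tin',p,(235,165),6,.124)
P('cap',(238,278),(235,165),6,.138)
o=(220,50)
for n,p,z in [('hole',(340,95),.024),('end',(337,72),.02),('ferr',(287,360),.02),('ferr',(415,357),.02),('ferr',(417,415),.02),('ferr',(290,422),.02),('bris',(297,522),.018),('bris',(410,518),.018),('handle',(322,250),.02),('handle',(370,250),.02),('tote',(12,35),.045),('tote',(610,25),.045),('tote',(605,535),.045),('tote',(72,583),.045),('jar',(548,375),.05)]: P(n,p,o,2.7,z)
```

```text
tin [462.3 -18.8]
tin [500.7 -26.7]
tin [491.  -71.8]
tin [453.3 -64.1]
cap [478.3 -37.1]
hole [579.4  59.1]
end [581.1  69.3]
ferr [537.4 -47.9]
ferr [594.  -57.4]
ferr [591.5 -83.6]
ferr [534.2 -75.3]
bris [ 530.4 -122.8]
bris [ 583.3 -132.5]
handle [560.4  -4.2]
handle [581.1  -7.8]
tote [454.4 105.4]
tote [701.   74.9]
tote [ 671.7 -151.4]
tote [ 428.7 -119.8]
jar [644.1 -68.7]
```

Request:
play_rows([
  [[10,1.9,-2.2,0,0,0,75],[22,0,0,0,0,0,75],[28,0,0,0,0,0,75],[28,0,0,0,0,0,75],[20,0,0,0,0,0,75],[10,0,0,0,0,0,75],[4,0,0,0,0,0,75],[0,0,0,0,0,0,70],[0,0,0,0,0,0,60],[0,0,0,0,0,0,50]],
], grip_force=25)

```text
time_s: 9.95
ee_pos: [0.4777, -0.0453, 0.0879]
eef_rot: [1.615, 1.569, -0.161]
force: [-0.7, -0.7, 0.4]
grip_width: 0.0576
```

Request:
play_rows([
  [[0,0,0,0,0,0,44],[0,0,0,0,0,0,35],[0,0,0,0,0,0,30],[0,0,0,0,0,0,30],[0,0,0,0,0,0,30]],
])

```text
time_s: 10.45
ee_pos: [0.4773, -0.0453, 0.0874]
eef_rot: [1.283, 1.571, -0.492]
force: [-1.6, -0.1, 5.8]
grip_width: 0.04
```

Request:
play_rows([
  [[-3,0,0,0,0,0,30],[-10,0,0,0,0,0,30],[-22,0,0,0,0,0,30],[-30,0,0,0,0,0,30],[-30,0,0,0,0,0,30],[-30,0,0,0,0,0,30],[-22,0,0,0,0,0,30],[-10,0,0,0,0,0,30],[-3,0,0,0,0,0,30],[0,0,0,0,0,0,30]],
])

```text
time_s: 11.45
ee_pos: [0.4771, -0.0452, 0.2466]
eef_rot: [-1.562, 1.57, 2.946]
force: [-0.5, 0.2, -4.0]
grip_width: 0.0403
```

Request:
play_rows([
  [[0,-1.5,-16,0,0,0,30],[0,-3,-32,0,0,0,30],[0,-4,-42,0,0,0,30],[0,-4,-44,0,0,0,30],[0,-4,-44,0,0,0,30],[0,-4,-44,0,0,0,30],[0,-4,-42,0,0,0,30],[0,-4,-42,0,0,0,30],[0,-3,-28,0,0,0,30],[0,-1,-12,0,0,0,30]],
])

```text
time_s: 12.45
ee_pos: [0.5153, 0.3022, 0.2451]
eef_rot: [-0.98, 1.568, -2.754]
force: [-0.5, -2.0, -4.1]
grip_width: 0.0399
```

Request:
play_rows([
  [[10,0,0,0,0,0,30],[25,0,0,0,0,0,30],[30,0,0,0,0,0,30],[30,0,0,0,0,0,30],[25,0,0,0,0,0,30],[18,0,0,0,0,0,30],[9,0,0,0,0,0,30],[4,0,0,0,0,0,30],[0,0,0,0,0,0,30],[0,0,0,0,0,0,30]],
])

```text
time_s: 13.45
ee_pos: [0.5163, 0.3001, 0.097]
eef_rot: [2.226, 1.569, 0.45]
force: [0.5, -0.2, -3.8]
grip_width: 0.0397
```

Run:
```python
from h import *
c=cam('side'); cv2.imwrite('pics/d4.png',cv2.resize(c['img'][200:400,200:420,::-1],None,fx=3,fy=3))
```

```text
(no output)
```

View pics/d4.png

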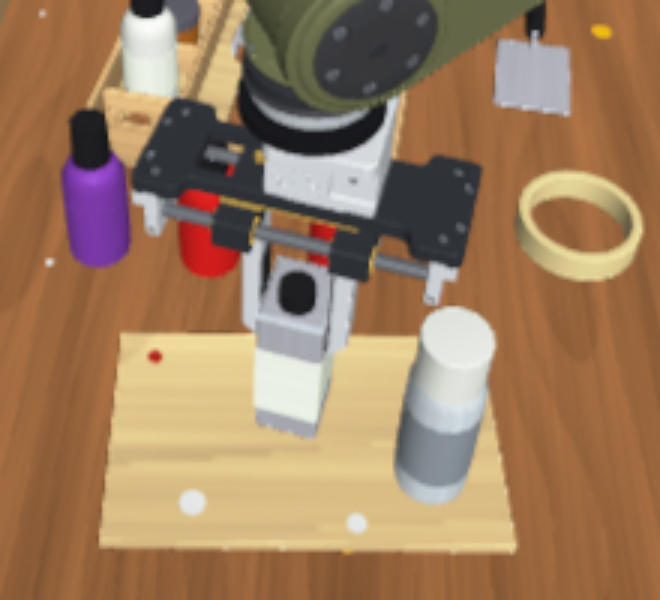

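Request:
play_rows([
  [[3,0,0,0,0,0,30],[2,0,0,0,0,0,30],[1,0,0,0,0,0,30],[1,0,0,0,0,0,30],[0.7,0,0,0,0,0,30],[0.5,0,0,0,0,0,30],[0,0,0,0,0,0,30],[0,0,0,0,0,0,30]],
])

```text
time_s: 14.3
ee_pos: [0.5159, 0.3002, 0.0884]
eef_rot: [2.476, 1.57, 0.7]
force: [-3.6, -0.7, 5.1]
grip_width: 0.0398
```

Request:
play_rows([
  [[-0.3,0,0,0,0,0,40],[0,0,0,0,0,0,43],[0,0,0,0,0,0,50],[0,0,0,0,0,0,60],[0,0,0,0,0,0,62],[-10,0,0,0,0,0,62],[-30,0,0,0,0,0,62],[-40,0,0,0,0,0,62],[-30,0,0,0,0,0,62],[-15,0,0,0,0,0,62]],
])

```text
time_s: 15.3
ee_pos: [0.5166, 0.3005, 0.2173]
eef_rot: [2.243, 1.566, 0.467]
force: [1.0, -0.1, -1.1]
grip_width: 0.0623
```

Request:
play_rows([
  [[0,10,14,0,0,0,62],[0,22,30,0,0,0,62],[0,28,37,0,0,0,62],[0,29,38,0,0,0,62],[0,29,38,0,0,0,62],[0,29,38,0,0,0,62],[0,25,36,0,0,0,62],[0,17,23,0,0,0,62],[0,7,9.7,0,0,0,62],[0,0,0,0,0,0,62]],
])

```text
time_s: 16.3
ee_pos: [0.654, 0.0004, 0.2123]
eef_rot: [-1.381, 1.569, 3.125]
force: [-0.5, 0.7, -0.4]
grip_width: 0.0619
```

Run:
```python
from h import *
print(ctrl.get_obs()['ee_pos'])
c=cam('wrist'); save(c,'w3.png')
c=cam('side'); save(c,'d5.png')
c=cam('scene'); save(c,'s5.png')
```

```text
[6.54041286e-01 4.31461391e-04 2.12286672e-01]
```

View pics/w3.png

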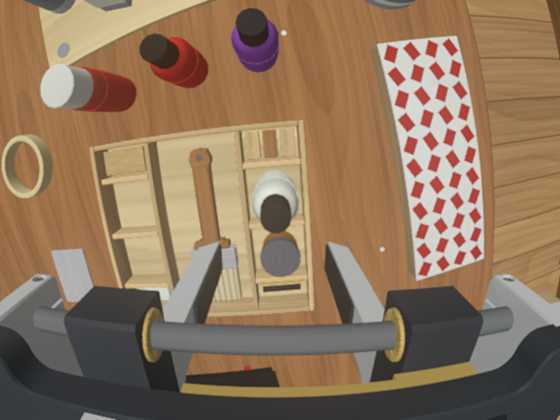

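View pics/d5.png

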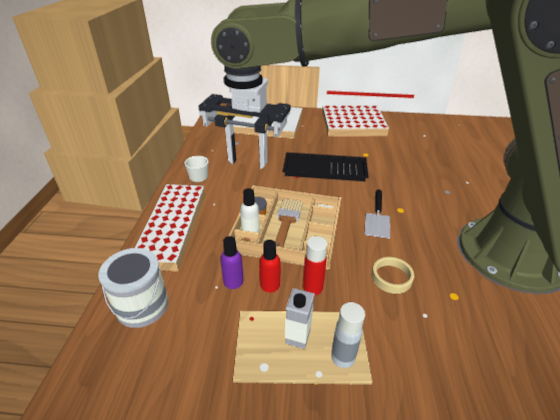

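Run:
```python
from h import *
im=cv2.imread('pics/w3.png'); cv2.imwrite('pics/c6.png',cv2.resize(im[160:240,245:310],None,fx=7,fy=7,interpolation=2))
w=cam('wrist')
for p in [(276,212),(276,215)]: print(onz(w,*p,.138,True))
```

```text
[0.65845225 0.01086895 0.138     ]
[0.65794608 0.00839584 0.138     ]
```

View pics/c6.png

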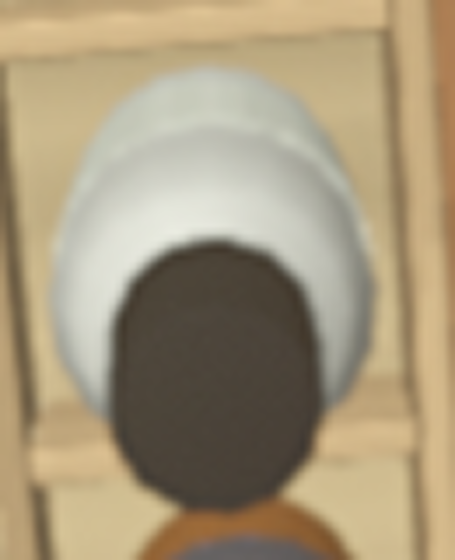

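Request:
play_rows([
  [[8,1.3,-3.8,0,0,0,62],[20,0,0,0,0,0,62],[26,0,0,0,0,0,62],[24,0,0,0,0,0,62],[16,0,0,0,0,0,62],[9,0,0,0,0,0,62],[4,0,0,0,0,0,62],[0,0,0,0,0,0,50],[0,0,0,0,0,0,42],[0,0,0,0,0,0,36]],
], grip_force=20)

```text
time_s: 17.5
ee_pos: [0.6566, 0.0055, 0.1072]
eef_rot: [1.747, 1.569, -0.029]
force: [0.1, 0.9, -0.3]
grip_width: 0.0416
```

Request:
play_rows([
  [[0,0,0,0,0,0,30],[0,0,0,0,0,0,24],[0,0,0,0,0,0,20],[0,0,0,0,0,0,20],[0,0,0,0,0,0,20]],
])

```text
time_s: 18.0
ee_pos: [0.6564, 0.0055, 0.1066]
eef_rot: [1.71, 1.57, -0.066]
force: [0.9, -0.9, 3.2]
grip_width: 0.0266
```

Request:
play_rows([
  [[-3,0,0,0,0,0,20],[-10,0,0,0,0,0,20],[-22,0,0,0,0,0,20],[-30,0,0,0,0,0,20],[-30,0,0,0,0,0,20],[-30,0,0,0,0,0,20],[-22,0,0,0,0,0,20],[-10,0,0,0,0,0,20],[-3,0,0,0,0,0,20],[0,0,0,0,0,0,20]],
])

```text
time_s: 19.0
ee_pos: [0.656, 0.0055, 0.2656]
eef_rot: [-1.39, 1.57, 3.117]
force: [0.1, 1.0, -1.7]
grip_width: 0.0265
```

Request:
play_rows([
  [[0,-5,-12,0,0,0,20],[0,-11,-28,0,0,0,20],[0,-15,-38,0,0,0,20],[0,-16,-40,0,0,0,20],[0,-16,-40,0,0,0,20],[0,-16,-40,0,0,0,20],[0,-16,-40,0,0,0,20],[0,-14,-35,0,0,0,20],[0,-11,-26,0,0,0,20],[0,-4.4,-12,0,0,0,20]],
])

```text
time_s: 20.0
ee_pos: [0.596, 0.3384, 0.2649]
eef_rot: [-1.101, 1.569, -2.874]
force: [-0.8, -0.0, -2.1]
grip_width: 0.0268
```

Request:
play_rows([
  [[10,0,0,0,0,0,20],[25,0,0,0,0,0,20],[30,0,0,0,0,0,20],[30,0,0,0,0,0,20],[25,0,0,0,0,0,20],[18,0,0,0,0,0,20],[9,0,0,0,0,0,20],[4,0,0,0,0,0,20],[0,0,0,0,0,0,20],[0,0,0,0,0,0,20]],
])

```text
time_s: 21.0
ee_pos: [0.5981, 0.3352, 0.1163]
eef_rot: [2.212, 1.569, 0.436]
force: [0.2, 0.1, -1.0]
grip_width: 0.027
```

Run:
```python
from h import *
c=cam('side'); cv2.imwrite('pics/d6.png',cv2.resize(c['img'][200:400,200:420,::-1],None,fx=3,fy=3))
```

```text
(no output)
```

View pics/d6.png

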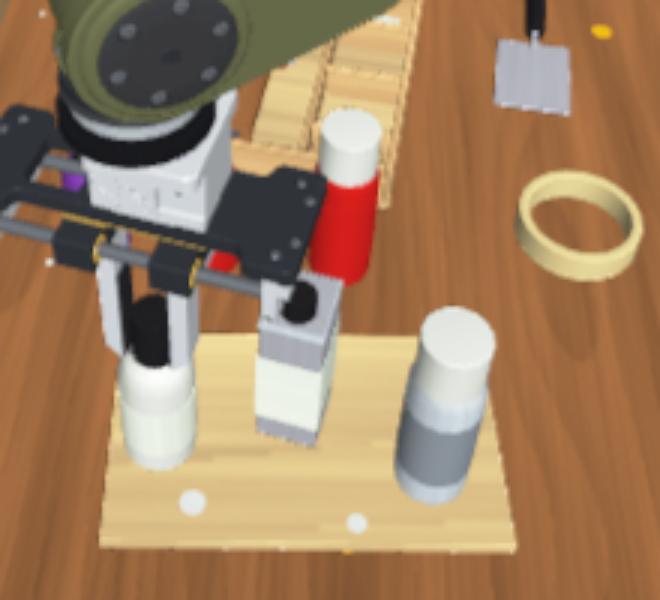

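Request:
play_rows([
  [[3,0,0,0,0,0,20],[2,0,0,0,0,0,20],[1,0,0,0,0,0,20],[1,0,0,0,0,0,20],[0.7,0,0,0,0,0,20],[0.5,0,0,0,0,0,20],[0,0,0,0,0,0,20],[0,0,0,0,0,0,20]],
])

```text
time_s: 21.85
ee_pos: [0.5979, 0.3354, 0.1076]
eef_rot: [2.232, 1.57, 0.456]
force: [-0.3, -0.6, 4.3]
grip_width: 0.0266
```

Request:
play_rows([
  [[-0.2,0,0,0,0,0,27],[0,0,0,0,0,0,30],[0,0,0,0,0,0,38],[0,0,0,0,0,0,48],[0,0,0,0,0,0,55],[-10,0,0,0,0,0,55],[-30,0,0,0,0,0,55],[-40,0,0,0,0,0,55],[-24,0,0,0,0,0,55],[0,0,0,0,0,0,55]],
])

```text
time_s: 22.85
ee_pos: [0.5987, 0.3359, 0.2165]
eef_rot: [2.236, 1.564, 0.461]
force: [1.5, -0.2, 0.5]
grip_width: 0.0555
```

Run:
```python
from h import *
c=cam('side'); cv2.imwrite('pics/d7.png',cv2.resize(c['img'][140:400,180:420,::-1],None,fx=2.3,fy=2.3))
```

```text
(no output)
```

View pics/d7.png

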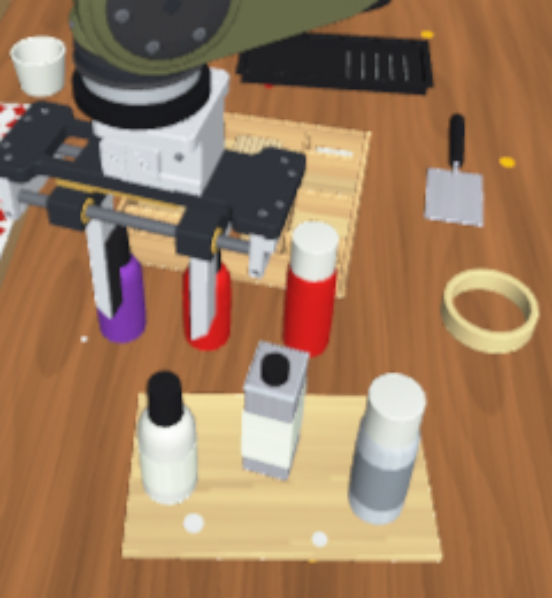

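Request:
play_rows([
  [[0,1.5,15,0,0,0,55],[0,3.8,32,0,0,0,55],[0,5.5,44,0,0,0,55],[0,6,48,0,0,0,55],[0,6,48,0,0,0,55],[0,6,48,0,0,0,55],[0,6,48,0,0,0,55],[0,5,40,0,0,0,55],[0,3.5,26,0,0,0,50],[0,1,11,0,0,0,50]],
])

```text
time_s: 23.9
ee_pos: [0.5671, -0.0282, 0.2104]
eef_rot: [-1.379, 1.569, 3.126]
force: [0.2, 1.6, 0.2]
grip_width: 0.0502
```

Request:
play_rows([
  [[20,0,0,-0.075,0,0,50],[30,0,0,0,0,0,50],[30,0,0,0,0,0,50],[20,0,0,0,0,0,50],[10,0,0,0,0,0,50],[0,0,0,0,0,0,50],[0,0,0,0,0,0,50]],
])

```text
time_s: 24.6
ee_pos: [0.5682, -0.0258, 0.102]
eef_rot: [1.627, 1.57, -0.074]
force: [-0.1, 0.2, 0.7]
grip_width: 0.0499
```

Run:
```python
from h import *
from scipy.spatial.transform import Rotation as Ro
o=ctrl.get_obs(); print(o['ee_pos'],Ro.from_euler('xyz',o['eef_rot']).as_matrix().round(3))
c=cam('wrist'); save(c,'w4.png')
```

```text
[ 0.56816432 -0.02583504  0.10201765] [[ 0.001  0.992 -0.129]
 [-0.    -0.129 -0.992]
 [-1.     0.001 -0.   ]]
```

View pics/w4.png

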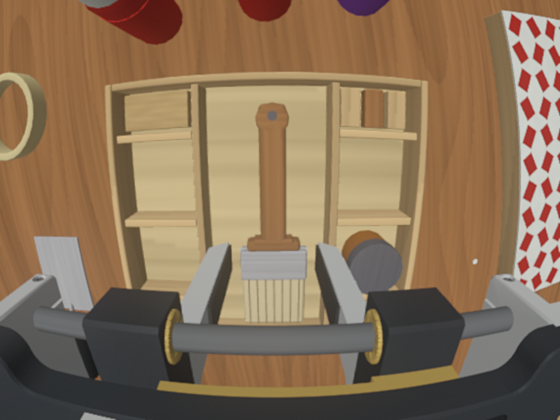

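Run:
```python
from h import *
w=cam('wrist')
for p in [(271,116),(260,200),(286,200),(260,225),(286,225),(247,240),(299,240),(241,249),(307,249),(243,275),(306,275)]: print(p,(onz(w,*p,.02,True)*1000).round(1))
for q in [(.568,-.026,.024)]: print(proj(w,q,True))
```

```text
(271, 116) [578.7  58.5  20. ]
(260, 200) [560.8  -8.2  20. ]
(286, 200) [582. -11.  20.]
(260, 225) [557.7 -29.6  20. ]
(286, 225) [579.4 -32.4  20. ]
(247, 240) [544.7 -41.5  20. ]
(299, 240) [588.9 -47.3  20. ]
(241, 249) [538.3 -49.1  20. ]
(307, 249) [594.9 -56.5  20. ]
(243, 275) [535.9 -74.2  20. ]
(306, 275) [591.7 -81.5  20. ]
[271.53424581 220.83689554]
```

Request:
play_rows([
  [[10,0.8,0,0,0,0,50],[22,0,0,0,0,0,50],[24,0,0,0,0,0,50],[17,0,0,0,0,0,50],[9,0,0,0,0,0,50],[4,0,0,0,0,0,50],[3,0,0,0,0,0,50],[0,0,0,0,0,0,50],[0,0,0,0,0,0,50]],
], grip_force=15)

```text
time_s: 25.6
ee_pos: [0.5689, -0.0263, 0.0129]
eef_rot: [1.594, 1.57, -0.107]
force: [-0.1, 0.5, 0.2]
grip_width: 0.05
```

Request:
play_rows([
  [[1.5,0,0,0,0,0,40],[0,0,0,0,0,0,32],[0,0,0,0,0,0,26],[0,0,0,0,0,0,20],[0,0,0,0,0,0,15],[0,0,0,0,0,0,15],[0,0,0,0,0,0,15]],
], grip_force=25)

```text
time_s: 26.3
ee_pos: [0.5686, -0.0263, 0.0108]
eef_rot: [0.453, 1.571, -1.248]
force: [-0.8, -0.2, 1.4]
grip_width: 0.0217
```

Request:
play_rows([
  [[-2,0,0,0,0,0,15],[-4,0,0,0,0,0,15],[-10,0,0,0,0,0,15],[-20,0,0,0,0,0,15],[-28,0,0,0,0,0,15],[-28,0,0,0,0,0,15],[-20,0,0,0,0,0,15],[-8,0,0,0,0,0,15],[0,0,0,0,0,0,15],[0,0,0,0,0,0,15]],
])

```text
time_s: 27.3
ee_pos: [0.5681, -0.0262, 0.1299]
eef_rot: [-1.526, 1.57, 3.056]
force: [-0.1, 0.5, -0.7]
grip_width: 0.0218
```

Run:
```python
from h import *
c=cam('side'); cv2.imwrite('pics/d8.png',cv2.resize(c['img'][60:280,180:420,::-1],None,fx=2.5,fy=2.5))
c=cam('scene'); cv2.imwrite('pics/s8.png',cv2.resize(c['img'][60:300,180:440,::-1],None,fx=2.5,fy=2.5))
```

```text
(no output)
```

View pics/d8.png

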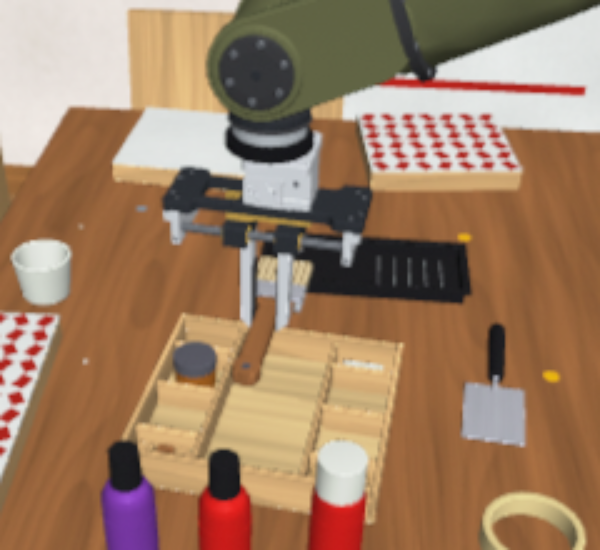

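View pics/s8.png

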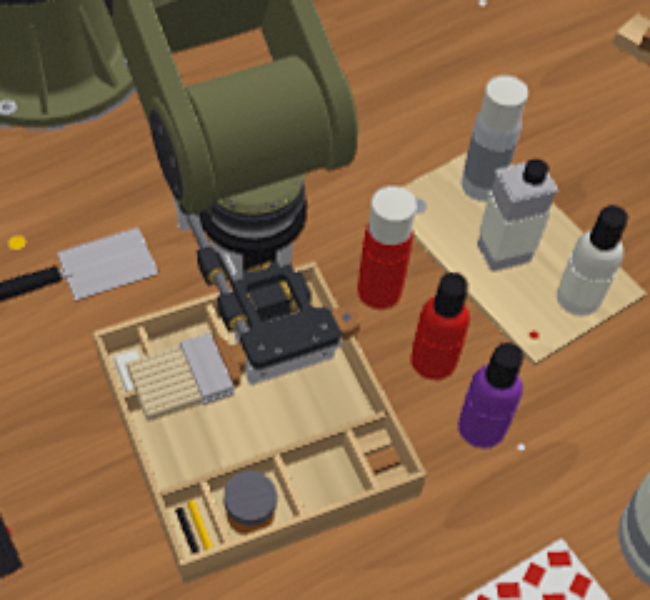

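Request:
play_rows([
  [[0,-2,12,0,0,0,15],[0,-5,28,0,0,0,15],[0,-7,36,0,0,0,15],[0,-7.6,40,0,0,0,15],[0,-8,42,0,0,0,15],[0,-8,42,0,0,0,15],[0,-8,42,0,0,0,15],[0,-7,36,0,0,0,15],[0,-4,23,0,0,0,15],[0,-2,10,0,0,0,15]],
])

```text
time_s: 28.4
ee_pos: [0.4687, -0.3292, 0.1302]
eef_rot: [-1.895, 1.57, 2.685]
force: [0.2, 0.6, -0.6]
grip_width: 0.0218
```

Request:
play_rows([
  [[0,0,0,0.08,0,0,15],[0,0,0,0.14,0,0,15],[0,0,0,0.147,0,0,15],[0,0,0,0.147,0,0,15],[0,0,0,0.147,0,0,15],[0,0,0,0.147,0,0,15],[0,0,0,0.147,0,0,15],[0,0,0,0.147,0,0,15],[0,0,0,0.147,0,0,15],[0,0,0,0.12,0,0,15]],
])

```text
time_s: 29.4
ee_pos: [0.4701, -0.3265, 0.1304]
eef_rot: [-0.832, 1.57, 2.376]
force: [0.3, 0.3, -1.0]
grip_width: 0.0216
```

Request:
play_rows([
  [[0,0,0,0.09,0,0,15],[0,0,0,0,0,0,15],[0,0,0,0,0,0,15],[0,0,0,0,0,0,15]],
])

```text
time_s: 29.8
ee_pos: [0.4701, -0.3269, 0.1306]
eef_rot: [-0.657, 1.571, 2.469]
force: [-0.6, 0.5, -1.2]
grip_width: 0.0215
```

Run:
```python
from h import *
from scipy.spatial.transform import Rotation as Ro
o=ctrl.get_obs(); print(o['ee_pos'],Ro.from_euler('xyz',o['eef_rot']).as_matrix().round(3))
c=cam('wrist'); save(c,'w9.png')
c=cam('scene'); cv2.imwrite('pics/s9.png',cv2.resize(c['img'][100:340,60:300,::-1],None,fx=2.5,fy=2.5))
```

```text
[ 0.47013311 -0.32686201  0.13064656] [[-0.    -0.016 -1.   ]
 [ 0.    -1.     0.016]
 [-1.    -0.     0.   ]]
```

View pics/w9.png

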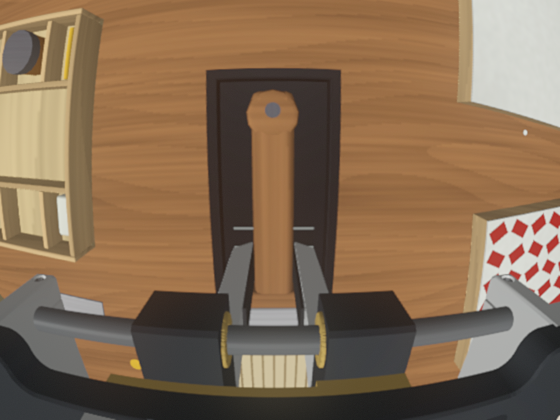

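View pics/s9.png

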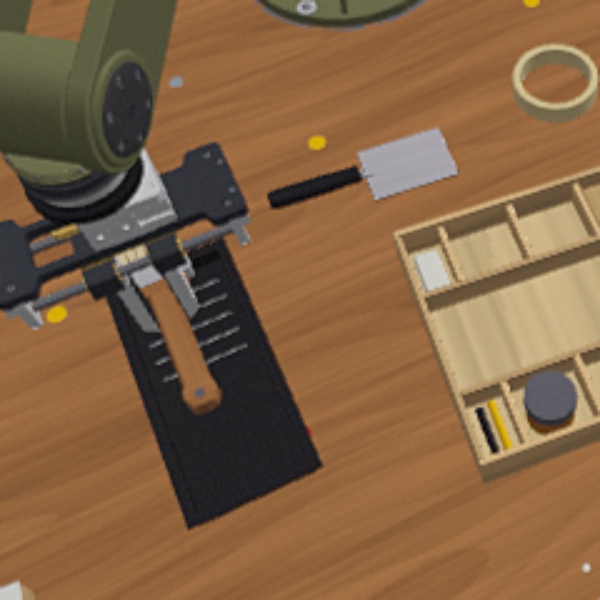

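Request:
play_rows([
  [[10,0,0,0,0,0,15],[22,0,0,0,0,0,15],[28,0,0,0,0,0,15],[26,0,0,0,0,0,15],[16,0,0,0,0,0,15],[8,0,0,0,0,0,15],[4,0,0,0,0,0,15],[3,0,0,0,0,0,15],[2,0,0,0,0,0,15],[0,0,0,0,0,0,15]],
])

```text
time_s: 30.9
ee_pos: [0.4703, -0.3271, 0.0121]
eef_rot: [2.461, 1.57, -0.699]
force: [-0.1, -0.3, -1.2]
grip_width: 0.0215
```

Request:
play_rows([
  [[2,0,0,0,0,0,15],[1.5,0,0,0,0,0,15],[1,0,0,0,0,0,15],[0,0,0,0,0,0,15],[0,0,0,0,0,0,15]],
])

```text
time_s: 31.4
ee_pos: [0.4702, -0.3271, 0.0073]
eef_rot: [2.323, 1.571, -0.837]
force: [0.4, -0.5, -1.3]
grip_width: 0.0217
```

Request:
play_rows([
  [[0.7,0,0,0,0,0,15],[0.5,0,0,0,0,0,15],[0,0,0,0,0,0,15],[0,0,0,0,0,0,15]],
])

```text
time_s: 31.8
ee_pos: [0.4702, -0.3271, 0.0061]
eef_rot: [2.481, 1.571, -0.678]
force: [0.2, 0.4, -1.2]
grip_width: 0.0219
```

Request:
play_rows([
  [[0.4,0,0,0,0,0,15],[0.3,0,0,0,0,0,15],[0,0,0,0,0,0,15]],
])

```text
time_s: 32.1
ee_pos: [0.4702, -0.3271, 0.0058]
eef_rot: [2.299, 1.571, -0.861]
force: [-2.4, 0.9, 4.9]
grip_width: 0.0214
```

Contact. Release and rise.

Request:
play_rows([
  [[0,0,0,0,0,0,22],[0,0,0,0,0,0,25],[0,0,0,0,0,0,30],[0,0,0,0,0,0,38],[-5,0,0,0,0,0,40],[-15,0,0,0,0,0,40],[-35,0,0,0,0,0,40],[-45,0,0,0,0,0,40],[-45,0,0,0,0,0,40],[-40,0,0,0,0,0,50]],
])

```text
time_s: 33.1
ee_pos: [0.4701, -0.327, 0.1942]
eef_rot: [2.478, 1.568, -0.682]
force: [-0.3, -1.0, -0.1]
grip_width: 0.045
```

Request:
play_rows([
  [[-15,0,0,-0.14,0,0,60],[0,0,0,-0.147,0,0,60],[0,0,0,-0.147,0,0,60],[0,0,0,-0.147,0,0,60],[0,0,0,-0.147,0,0,60],[0,0,0,-0.147,0,0,60],[0,0,0,-0.147,0,0,60],[0,0,0,-0.147,0,0,60],[0,0,0,-0.147,0,0,60],[0,0,0,-0.08,0,0,60]],
])

```text
time_s: 34.1
ee_pos: [0.4701, -0.327, 0.2067]
eef_rot: [1.069, 1.57, -0.689]
force: [0.3, 0.3, -0.1]
grip_width: 0.0602
```

Run:
```python
from h import *
from scipy.spatial.transform import Rotation as Ro
o=ctrl.get_obs(); print(o['ee_pos'],Ro.from_euler('xyz',o['eef_rot']).as_matrix().round(3))
c=cam('wrist'); save(c,'w10.png')
c=cam('scene'); cv2.imwrite('pics/s10.png',cv2.resize(c['img'][100:340,60:300,::-1],None,fx=2.5,fy=2.5))
c=cam('side'); save(c,'d10.png')
```

```text
[ 0.4700864  -0.32698262  0.20671498] [[ 0.001  0.983 -0.186]
 [-0.001 -0.186 -0.983]
 [-1.     0.001  0.001]]
```

View pics/d10.png

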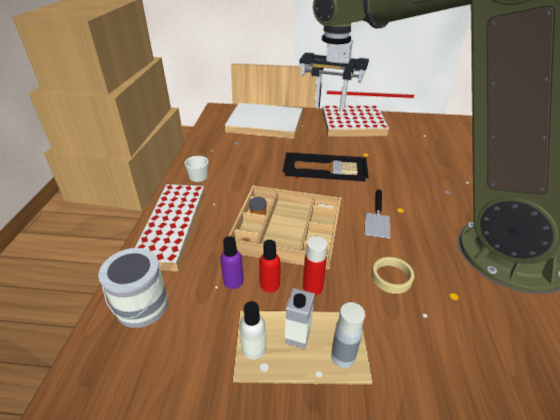

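View pics/s10.png

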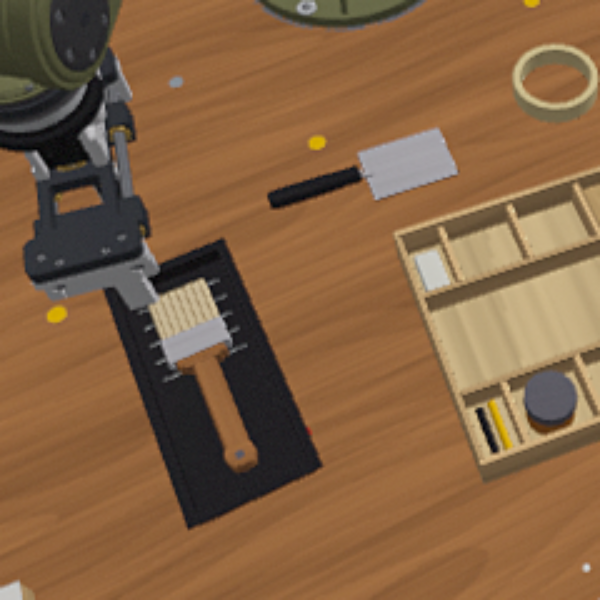

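Request:
play_rows([
  [[0,0,-15,0,0,0,60],[0,0.5,-32,0,0,0,60],[0,0,-44,0,0,0,60],[0,0.5,-48,0,0,0,60],[0,0,-48,0,0,0,60],[0,0.5,-48,0,0,0,60],[0,0,-48,0,0,0,60],[0,0,-48,0,0,0,60],[0,0,-48,0,0,0,60],[0,0.5,-48,0,0,0,60]],
])

```text
time_s: 35.25
ee_pos: [0.5535, 0.0946, 0.2059]
eef_rot: [2.037, 1.57, 0.271]
force: [0.0, -0.4, 0.6]
grip_width: 0.0601
```

Request:
play_rows([
  [[0,0,-48,0,0,0,60],[0,0.5,-48,0,0,0,60],[0,0,-48,0,0,0,60],[0,0,-48,0,0,0,60],[0,0,-32,0,0,0,60],[0,0,-18,0,0,0,60],[0,0,-6,0,0,0,60],[0,0,0,0,0,0,60],[0,0,0,0,0,0,60]],
])

```text
time_s: 36.15
ee_pos: [0.6019, 0.3343, 0.2056]
eef_rot: [1.032, 1.571, -0.733]
force: [-0.7, -0.5, 0.2]
grip_width: 0.06
```

Run:
```python
from h import *
from scipy.spatial.transform import Rotation as Ro
o=ctrl.get_obs(); print(o['ee_pos'],Ro.from_euler('xyz',o['eef_rot']).as_matrix().round(3))
c=cam('wrist'); save(c,'w11.png'); print(proj(c,(.5979,.3354,.139),True),proj(c,(.428,.331,.149),True),proj(c,(.516,.300,.125),True))
```

```text
[0.60189281 0.33425652 0.20561743] [[ 0.     0.981 -0.193]
 [-0.    -0.193 -0.981]
 [-1.     0.     0.   ]]
[266.86174196 224.68895285] [ 84.16849607 265.65835517] [186.47185711 272.78623779]
```

View pics/w11.png

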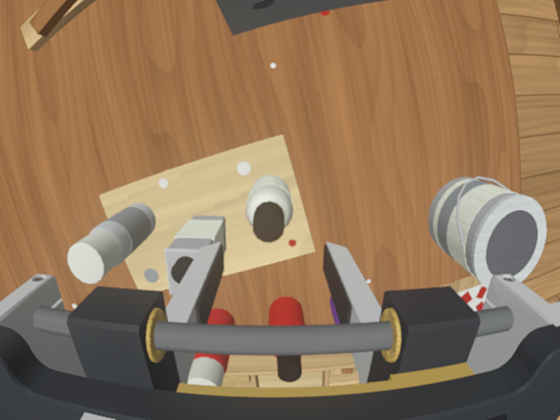

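Request:
play_rows([
  [[8,-4.1,-0.3,0,0,0,55],[20,0,0,0,0,0,55],[24,0,0,0,0,0,55],[22,0,0,0,0,0,55],[14,0,0,0,0,0,55],[7,0,0,0,0,0,55],[3,0,0,0,0,0,55],[0,0,0,0,0,0,45],[0,0,0,0,0,0,38],[0,0,0,0,0,0,32]],
], grip_force=20)

```text
time_s: 37.2
ee_pos: [0.5984, 0.3362, 0.1082]
eef_rot: [2.226, 1.57, 0.462]
force: [0.1, 0.4, 0.3]
grip_width: 0.0347
```

Request:
play_rows([
  [[0,0,0,0,0,0,28],[0,0,0,0,0,0,24],[0,0,0,0,0,0,20],[0,0,0,0,0,0,20],[0,0,0,0,0,0,20]],
])

```text
time_s: 37.7
ee_pos: [0.5982, 0.3361, 0.1078]
eef_rot: [2.322, 1.57, 0.559]
force: [-1.7, 0.7, 5.2]
grip_width: 0.0268
```

Request:
play_rows([
  [[-3,0,0,0,0,0,20],[-10,0,0,0,0,0,20],[-22,0,0,0,0,0,20],[-30,0,0,0,0,0,20],[-30,0,0,0,0,0,20],[-30,0,0,0,0,0,20],[-22,0,0,0,0,0,20],[-10,0,0,0,0,0,20],[-3,0,0,0,0,0,20],[0,0,0,0,0,0,20]],
])

```text
time_s: 38.7
ee_pos: [0.598, 0.3359, 0.2665]
eef_rot: [-0.925, 1.57, -2.688]
force: [0.3, -0.7, -1.7]
grip_width: 0.0267
```

Request:
play_rows([
  [[0,5,12,0,0,0,20],[0,11,28,0,0,0,20],[0,15,38,0,0,0,20],[0,16,41,0,0,0,20],[0,16,41,0,0,0,20],[0,16,41,0,0,0,20],[0,15,41,0,0,0,20],[0,13,37,0,0,0,20],[0,10,27,0,0,0,20],[0,4.2,12,0,0,0,20]],
])

```text
time_s: 39.7
ee_pos: [0.6558, -0.0027, 0.2662]
eef_rot: [-1.209, 1.569, -2.975]
force: [0.3, -0.5, -2.3]
grip_width: 0.0264
```

Request:
play_rows([
  [[0,0,0,0,0,0,20],[10,0,0,0,0,0,20],[25,0,0,0,0,0,20],[30,0,0,0,0,0,20],[25,0,0,0,0,0,20],[10,0,0,0,0,0,20],[0,0,0,0,0,0,20],[0,0,0,0,0,0,20]],
])

```text
time_s: 40.5
ee_pos: [0.6564, 0.0013, 0.1685]
eef_rot: [1.765, 1.569, 0.002]
force: [0.4, 0.5, -1.3]
grip_width: 0.0266
```

Run:
```python
from h import *
c=cam('scene'); cv2.imwrite('pics/s12.png',cv2.resize(c['img'][140:300,200:400,::-1],None,fx=3.6,fy=3.6))
c=cam('side'); cv2.imwrite('pics/d12.png',cv2.resize(c['img'][140:290,200:400,::-1],None,fx=3.6,fy=3.6))
```

```text
(no output)
```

View pics/s12.png

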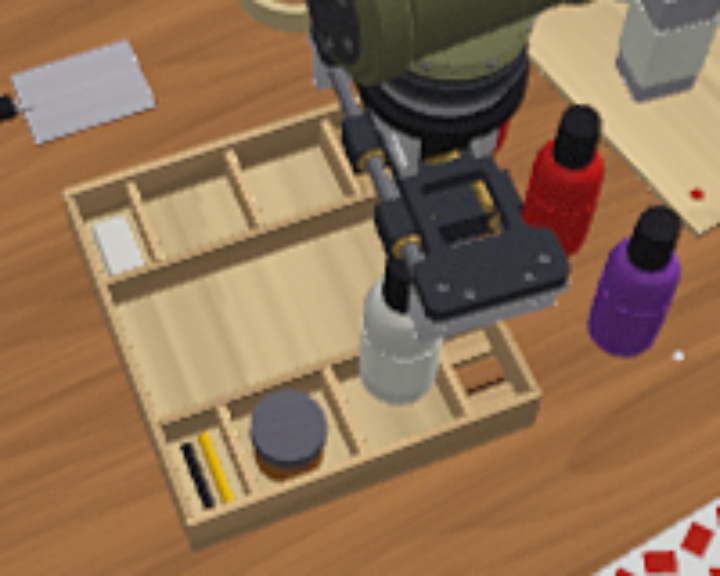

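View pics/d12.png

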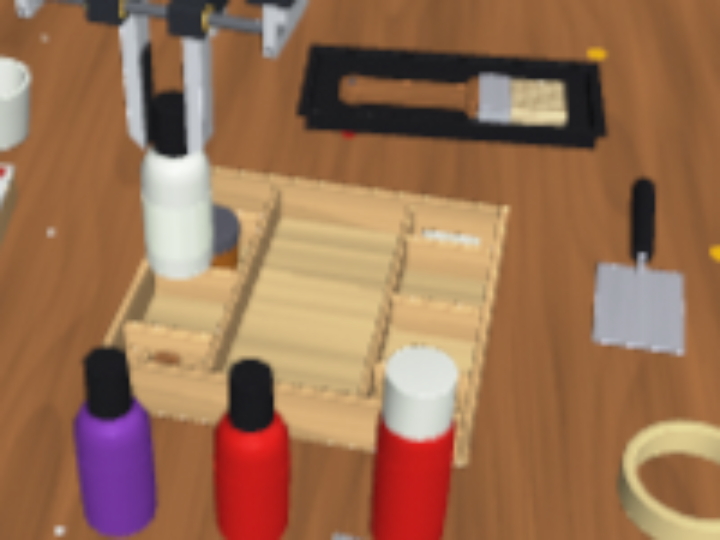

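Request:
play_rows([
  [[8,0,0,0,0,0,20],[18,0,0,0,0,0,20],[16,0,0,0,0,0,20],[9,0,0,0,0,0,20],[4,0,0,0,0,0,20],[2,0,0,0,0,0,20],[1.5,0,0,0,0,0,20],[1,0,0,0,0,0,20],[0,0,0,0,0,0,20],[0,0,0,0,0,0,20]],
])

```text
time_s: 41.6
ee_pos: [0.6562, 0.0007, 0.1082]
eef_rot: [1.68, 1.57, -0.084]
force: [-0.2, 0.8, -1.6]
grip_width: 0.0269
```

Request:
play_rows([
  [[0.7,0,0,0,0,0,20],[0.6,0,0,0,0,0,20],[0,0,0,0,0,0,20],[0,0,0,0,0,0,20]],
])

```text
time_s: 42.0
ee_pos: [0.6561, 0.0007, 0.1068]
eef_rot: [1.669, 1.57, -0.095]
force: [0.0, 0.3, 1.1]
grip_width: 0.0266
```

Request:
play_rows([
  [[0.2,0,0,0,0,0,27],[0,0,0,0,0,0,30],[0,0,0,0,0,0,38],[0,0,0,0,0,0,48],[0,0,0,0,0,0,55],[-10,0,0,0,0,0,58],[-30,0,0,0,0,0,60],[-40,0,0,0,0,0,60],[-25,0,0,0,0,0,60],[0,0,0,0,0,0,60]],
])

```text
time_s: 43.0
ee_pos: [0.6573, 0.0007, 0.2166]
eef_rot: [1.714, 1.563, -0.05]
force: [-0.3, -0.3, 0.3]
grip_width: 0.0601
```

Run:
```python
from h import *
from scipy.spatial.transform import Rotation as Ro
o=ctrl.get_obs(); print(o['ee_pos'],Ro.from_euler('xyz',o['eef_rot']).as_matrix().round(3))
c=cam('side'); cv2.imwrite('pics/d13.png',cv2.resize(c['img'][140:390,200:400,::-1],None,fx=2.4,fy=2.4))
```

```text
[0.65731851 0.00066091 0.21656508] [[ 0.007  0.981 -0.192]
 [-0.    -0.192 -0.981]
 [-1.     0.007 -0.001]]
```

View pics/d13.png

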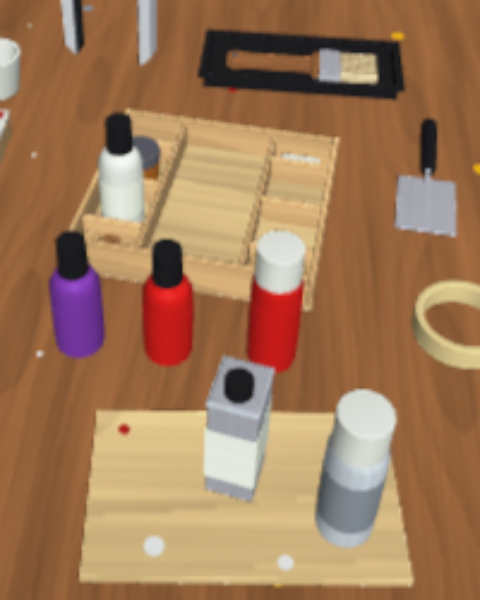

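Request:
play_rows([
  [[0,-10,-14,0,0,0,60],[0,-22,-30,0,0,0,60],[0,-27,-37,0,0,0,60],[0,-28,-38,0,0,0,60],[0,-28,-38,0,0,0,60],[0,-28,-38,0,0,0,60],[0,-26,-36,0,0,0,60],[0,-18,-24,0,0,0,60],[0,-8.3,-11.8,0,0,0,60],[0,0,0,0,0,0,60]],
])

```text
time_s: 44.05
ee_pos: [0.5144, 0.3012, 0.2105]
eef_rot: [-0.963, 1.569, -2.724]
force: [-0.3, 0.4, -0.8]
grip_width: 0.0597
```

Run:
```python
from h import *
from scipy.spatial.transform import Rotation as Ro
c=cam('wrist'); save(c,'w14.png')
o=ctrl.get_obs(); print(o['ee_pos'],Ro.from_euler('xyz',o['eef_rot']).as_matrix().round(3))
print(proj(c,(.516,.300,.125),True))
```

```text
[0.51520776 0.29997288 0.21069568] [[-0.001  0.982 -0.191]
 [-0.001 -0.191 -0.982]
 [-1.    -0.001  0.001]]
[274.41122342 219.22731169]
```

View pics/w14.png

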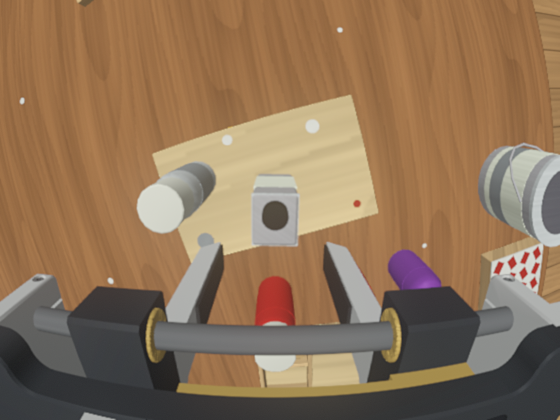

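Request:
play_rows([
  [[10,0.8,0,0,0,0,60],[22,0,0,0,0,0,60],[28,0,0,0,0,0,60],[28,0,0,0,0,0,60],[19,0,0,0,0,0,60],[10,0,0,0,0,0,60],[5,0,0,0,0,0,60],[0,0,0,0,0,0,60],[0,0,0,0,0,0,52],[0,0,0,0,0,0,46]],
], grip_force=25)

```text
time_s: 45.1
ee_pos: [0.5168, 0.3, 0.0903]
eef_rot: [2.248, 1.569, 0.484]
force: [0.4, 0.0, 0.0]
grip_width: 0.0482
```

Request:
play_rows([
  [[0,0,0,0,0,0,42],[0,0,0,0,0,0,36],[0,0,0,0,0,0,30],[0,0,0,0,0,0,30],[0,0,0,0,0,0,30]],
])

```text
time_s: 45.6
ee_pos: [0.5165, 0.3, 0.0898]
eef_rot: [2.32, 1.57, 0.556]
force: [-1.5, 0.3, 5.8]
grip_width: 0.0402
```

Request:
play_rows([
  [[-3,0,0,0,0,0,30],[-10,0,0,0,0,0,30],[-22,0,0,0,0,0,30],[-30,0,0,0,0,0,30],[-30,0,0,0,0,0,30],[-30,0,0,0,0,0,30],[-22,0,0,0,0,0,30],[-10,0,0,0,0,0,30],[-3,0,0,0,0,0,30],[0,0,0,0,0,0,30]],
])

```text
time_s: 46.6
ee_pos: [0.5162, 0.2997, 0.2486]
eef_rot: [-0.911, 1.57, -2.675]
force: [-0.3, -0.3, -2.3]
grip_width: 0.0401
```

Request:
play_rows([
  [[0,1,16,0,0,0,30],[0,2,32,0,0,0,30],[0,3,43,0,0,0,30],[0,3,44,0,0,0,30],[0,3,44,0,0,0,30],[0,3,44,0,0,0,30],[0,3,43,0,0,0,30],[0,3,42,0,0,0,30],[0,2,28,0,0,0,30],[0,0.5,12.6,0,0,0,30]],
])

```text
time_s: 47.6
ee_pos: [0.4718, -0.0488, 0.2482]
eef_rot: [-1.441, 1.569, 3.076]
force: [0.4, 0.7, -3.4]
grip_width: 0.0396
```

Request:
play_rows([
  [[0,0,0,-0.035,0,0,30],[0,0,0,-0.035,0,0,30],[10,0,0,0,0,0,30],[25,0,0,0,0,0,30],[30,0,0,0,0,0,30],[22,0,0,0,0,0,30],[8,0,0,0,0,0,30],[0,0,0,0,0,0,30],[0,0,0,0,0,0,30]],
])

```text
time_s: 48.5
ee_pos: [0.4729, -0.0467, 0.155]
eef_rot: [1.569, 1.57, -0.125]
force: [-0.2, 0.8, -3.1]
grip_width: 0.04
```

Run:
```python
from h import *
from scipy.spatial.transform import Rotation as Ro
o=ctrl.get_obs(); print(o['ee_pos'],Ro.from_euler('xyz',o['eef_rot']).as_matrix().round(3))
c=cam('scene'); cv2.imwrite('pics/s15.png',cv2.resize(c['img'][140:300,200:400,::-1],None,fx=3.6,fy=3.6))
```

```text
[ 0.47292287 -0.04666821  0.15501894] [[ 0.001  0.992 -0.123]
 [-0.    -0.123 -0.992]
 [-1.     0.001  0.   ]]
```

View pics/s15.png

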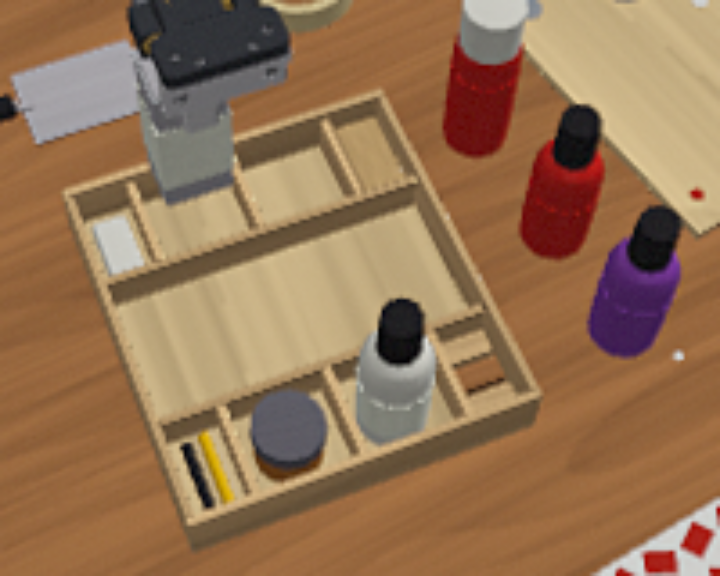

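Aligned over its pocket. Descend to TCP z ≈ 0.089.

Request:
play_rows([
  [[8,0,0,0,0,0,30],[18,0,0,0,0,0,30],[18,0,0,0,0,0,30],[11,0,0,0,0,0,30],[5,0,0,0,0,0,30],[2,0,0,0,0,0,30],[1.5,0,0,0,0,0,30],[1,0,0,0,0,0,30],[0,0,0,0,0,0,30],[0,0,0,0,0,0,30]],
])

```text
time_s: 49.55
ee_pos: [0.4727, -0.0468, 0.0901]
eef_rot: [1.491, 1.57, -0.202]
force: [0.3, 0.5, -3.1]
grip_width: 0.0401
```

Request:
play_rows([
  [[0.7,0,0,0,0,0,30],[0.7,0,0,0,0,0,30],[0,0,0,0,0,0,30],[0,0,0,0,0,0,30]],
])

```text
time_s: 49.95
ee_pos: [0.4727, -0.0468, 0.0888]
eef_rot: [1.661, 1.57, -0.033]
force: [-1.8, 0.2, 3.6]
grip_width: 0.0396
```

Request:
play_rows([
  [[0,0,0,0,0,0,40],[0,0,0,0,0,0,43],[0,0,0,0,0,0,50],[0,0,0,0,0,0,58],[0,0,0,0,0,0,62],[-10,0,0,0,0,0,62],[-30,0,0,0,0,0,62],[-40,0,0,0,0,0,62],[-30,0,0,0,0,0,62],[-14,0,0,0,0,0,62]],
])

```text
time_s: 50.95
ee_pos: [0.4732, -0.0469, 0.2161]
eef_rot: [1.518, 1.566, -0.175]
force: [1.0, -0.2, 0.6]
grip_width: 0.0623
```

Request:
play_rows([
  [[0,-4,-16,0,0,0,62],[0,-8,-33,0,0,0,62],[0,-11,-45,0,0,0,62],[0,-12,-48,0,0,0,62],[0,-12,-48,0,0,0,62],[0,-12,-48,0,0,0,62],[0,-12,-48,0,0,0,62],[0,-10,-43,0,0,0,62],[0,-7,-28,0,0,0,62],[0,-2.8,-12.3,0,0,0,62]],
])

```text
time_s: 51.95
ee_pos: [0.427, 0.3329, 0.2129]
eef_rot: [2.8, 1.571, 1.109]
force: [-0.1, -0.3, -1.0]
grip_width: 0.0623
```

Request:
play_rows([
  [[0,0,0,0,0,0,65],[0,0,0,0,0,0,65]],
])

```text
time_s: 52.15
ee_pos: [0.428, 0.3299, 0.2126]
eef_rot: [0.392, 1.571, -1.302]
force: [0.7, 0.1, 0.7]
grip_width: 0.0649
```

Run:
```python
from h import *
from scipy.spatial.transform import Rotation as Ro
o=ctrl.get_obs(); print(o['ee_pos'],Ro.from_euler('xyz',o['eef_rot']).as_matrix().round(3))
c=cam('wrist'); save(c,'w16.png'); print(proj(c,(.428,.331,.149),True))
c=cam('side'); cv2.imwrite('pics/d16.png',cv2.resize(c['img'][140:390,200:400,::-1],None,fx=2.4,fy=2.4))
```

```text
[0.42798029 0.32988502 0.21264774] [[ 0.     0.992 -0.123]
 [-0.    -0.123 -0.992]
 [-1.     0.     0.   ]]
[271.83645075 224.84427305]
```

View pics/w16.png

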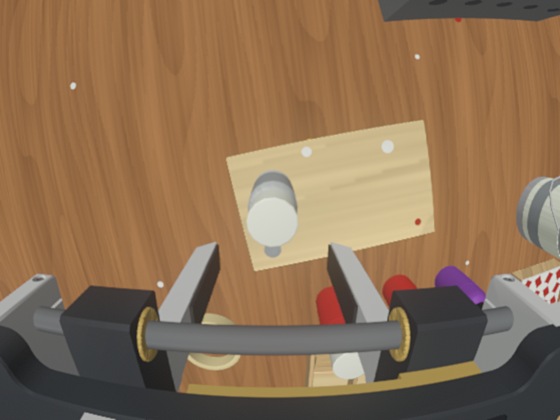

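View pics/d16.png

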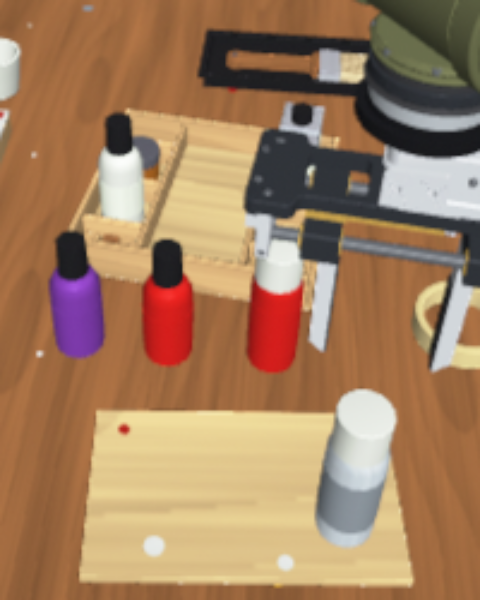

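Request:
play_rows([
  [[8,0,-1.5,0,0,0,65],[20,0,0,0,0,0,65],[24,0,0,0,0,0,65],[22,0,0,0,0,0,65],[14,0,0,0,0,0,65],[7,0,0,0,0,0,65],[2.5,0,0,0,0,0,65],[0,0,0,0,0,0,58],[0,0,0,0,0,0,52],[0,0,0,0,0,0,46]],
], grip_force=20)

```text
time_s: 53.25
ee_pos: [0.4282, 0.3325, 0.1156]
eef_rot: [2.28, 1.57, 0.587]
force: [-0.8, -0.5, -0.4]
grip_width: 0.0479
```

Request:
play_rows([
  [[0,0,0,0,0,0,42],[0,0,0,0,0,0,36],[0,0,0,0,0,0,30],[0,0,0,0,0,0,30],[0,0,0,0,0,0,30]],
])

```text
time_s: 53.75
ee_pos: [0.428, 0.3325, 0.1153]
eef_rot: [2.505, 1.57, 0.812]
force: [-1.9, 0.3, 5.8]
grip_width: 0.0409
```

Request:
play_rows([
  [[-3,0,0,0,0,0,30],[-10,0,0,0,0,0,30],[-22,0,0,0,0,0,30],[-30,0,0,0,0,0,30],[-30,0,0,0,0,0,30],[-30,0,0,0,0,0,30],[-22,0,0,0,0,0,30],[-10,0,0,0,0,0,30],[-3,0,0,0,0,0,30],[0,0,0,0,0,0,30]],
])

```text
time_s: 54.75
ee_pos: [0.4278, 0.3322, 0.2743]
eef_rot: [-0.834, 1.57, -2.528]
force: [0.4, 0.7, -2.1]
grip_width: 0.0408
```

Request:
play_rows([
  [[0,4,12,0,0,0,30],[0,8,28,0,0,0,30],[0,11,36,0,0,0,30],[0,12,39,0,0,0,30],[0,12,39,0,0,0,30],[0,12,39,0,0,0,30],[0,11,38,0,0,0,30],[0,10,34,0,0,0,30],[0,7,23,0,0,0,30],[0,3.5,11.5,0,0,0,30]],
])

```text
time_s: 55.75
ee_pos: [0.4806, 0.0217, 0.2741]
eef_rot: [-1.287, 1.569, -2.983]
force: [0.1, 0.4, -1.8]
grip_width: 0.0408
```

Request:
play_rows([
  [[0,0,0,0,0,0,30],[10,0,0,0,0,0,30],[25,0,0,0,0,0,30],[30,0,0,0,0,0,30],[25,0,0,0,0,0,30],[10,0,0,0,0,0,30],[0,0,0,0,0,0,30],[0,0,0,0,0,0,30]],
])

```text
time_s: 56.55
ee_pos: [0.4814, 0.0244, 0.1758]
eef_rot: [1.678, 1.57, -0.015]
force: [-0.1, -0.2, -1.4]
grip_width: 0.0406
```

Run:
```python
from h import *
c=cam('scene'); cv2.imwrite('pics/s17.png',cv2.resize(c['img'][140:300,200:400,::-1],None,fx=3.6,fy=3.6))
c=cam('side'); cv2.imwrite('pics/d17.png',cv2.resize(c['img'][140:290,200:400,::-1],None,fx=3.6,fy=3.6))
```

```text
(no output)
```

View pics/s17.png

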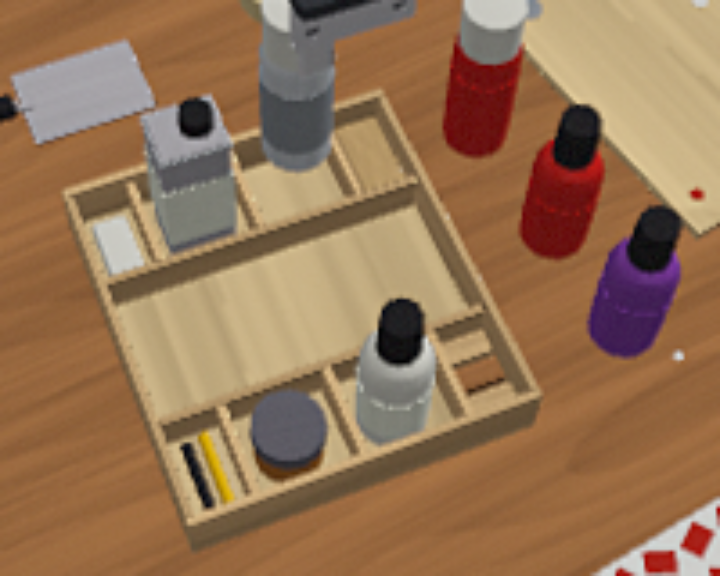

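View pics/d17.png

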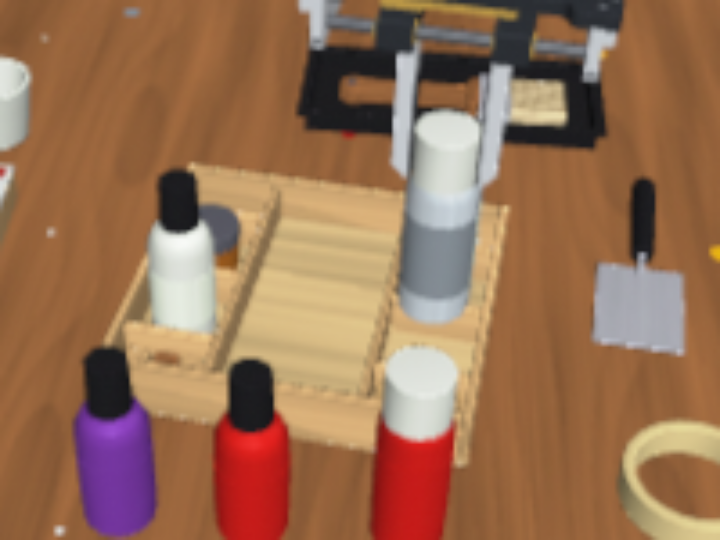

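Tin and bottle are in their pockets and the can hovers over its own. Descend by 61.5 mm to 0.1143.

Request:
play_rows([
  [[8,0,0,0,0,0,30],[18,0,0,0,0,0,30],[16,0,0,0,0,0,30],[9,0,0,0,0,0,30],[4,0,0,0,0,0,30],[2,0,0,0,0,0,30],[1.5,0,0,0,0,0,30],[1,0,0,0,0,0,30],[0,0,0,0,0,0,30],[0,0,0,0,0,0,30]],
])

```text
time_s: 57.65
ee_pos: [0.4811, 0.024, 0.1157]
eef_rot: [1.675, 1.57, -0.019]
force: [0.6, -0.2, -1.9]
grip_width: 0.0403
```

Request:
play_rows([
  [[0.8,0,0,0,0,0,30],[0.7,0,0,0,0,0,30],[0,0,0,0,0,0,30],[0,0,0,0,0,0,30]],
])

```text
time_s: 58.05
ee_pos: [0.4811, 0.024, 0.1143]
eef_rot: [1.634, 1.57, -0.059]
force: [-2.2, 0.7, 3.8]
grip_width: 0.0409
```

Request:
play_rows([
  [[0,0,0,0,0,0,41],[0,0,0,0,0,0,44],[0,0,0,0,0,0,52],[0,0,0,0,0,0,62],[0,0,0,0,0,0,68],[-10,0,0,0,0,0,70],[-30,0,0,0,0,0,70],[-40,0,0,0,0,0,70],[-40,0,0,0,0,0,70],[-30,0,0,0,0,0,70]],
])

```text
time_s: 59.05
ee_pos: [0.4811, 0.024, 0.2673]
eef_rot: [1.664, 1.568, -0.03]
force: [-1.1, -0.9, -0.5]
grip_width: 0.0699
```

Request:
play_rows([
  [[0,15,15,0,0,0,70],[0,25,25,0,0,0,70],[0,25,25,0,0,0,70],[0,15,15,0,0,0,70],[0,0,0,0,0,0,70],[0,0,0,0,0,0,70]],
])

```text
time_s: 59.65
ee_pos: [0.5503, -0.065, 0.2642]
eef_rot: [-2.217, 1.571, 2.372]
force: [-0.2, 0.3, 0.2]
grip_width: 0.0698
```

Run:
```python
from h import *
c=cam('scene'); save(c,'s18.png')
c=cam('side'); save(c,'d18.png')
c=cam('wrist'); save(c,'w18.png')
```

```text
(no output)
```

View pics/s18.png

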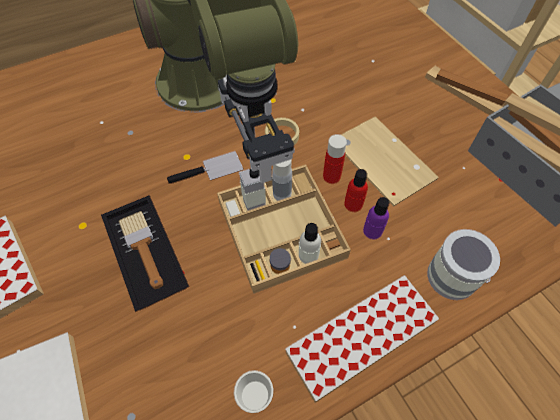

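View pics/d18.png

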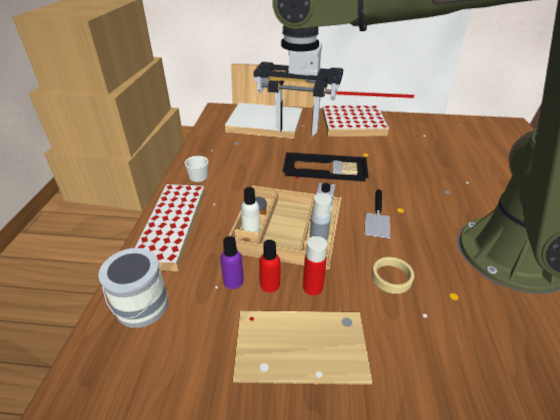

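View pics/w18.png

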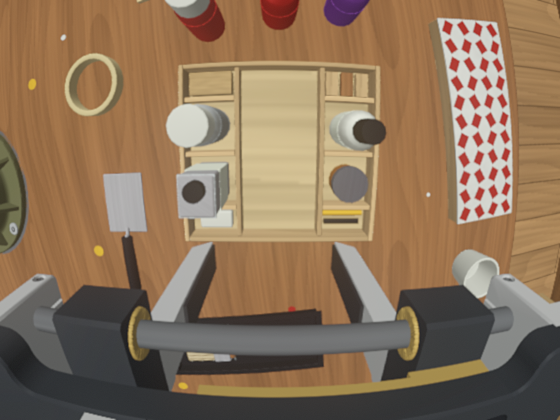

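All three containers stand upright in their own pockets: can (282,180), tin (253,190) and bottle (311,245) in the scene view. The brush lies lengthwise in the tray, from (135,228) to (155,283). The jar and the look-alikes are where they were, and the gripper is clear of everything.

```bash
python3 -c "
from station import hand_in
print(hand_in())"
```

```text
the job is handed in; nothing more can be done
None
```

The job is done and handed in at about 60 s on the robot's clock, well under the 147 s limit. I stood the spray can, tin and squeeze bottle on the plywood offcut, then laid the brush flat and lengthwise near the centre of the paint tray. After that I put each container back in its original pocket.

**Final views:** all three cameras show the containers upright in their own pockets. The scene and side views show the brush in the tray, with the gripper clear of everything. The jar and the red and purple look-alikes are where they started.

**Forces:** every set-down ended in light contact, with readings of about 5 N or less, and the highest force reported after any move was under 6 N.

**Disagreements:** the views differed by 2–4 mm on the can's and bottle's y position, about the calibration error. This did not affect any grasp or placement. No check failed.

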